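# Nest the V-block and hold the loupe at focal height

### The job

Set the V-block down into the pocket of the inspection nest so that it sits fully home and let it go, then swing the nest's locking lever fully shut over it. Then pick up the loupe and finish while still holding it still and level, wide end down, clear of everything, centred over the V-block with its lower rim at the height of the pointer on the nest's post. Never touch the nest or the block with the loupe or knock the loupe over, leave the pointer as it is set, and leave the other things on the bench alone.

Things in the scene. Friction and masses are not known exactly. Their poses are not given: they have to be found in the camera images.
- nest: inspection nest, fixed to the bench: aluminium plate 145 x 196 x 8 mm (x -85 to 60, y -101 to 95 in its own frame) with a dark steel pocket, a locking lever and a thin upright post. Origin on the bench (z = 0) under the pocket's centre; z up; x and y along the pocket's sides. The post (8 mm thick, top at z = 135 mm) stands at x = -70, y = -85 mm; the lever's pivot (22 mm wide at its foot) at x = 16, y = 75 mm
- pocket_floor (a point): centre of the pocket's floor, 8 mm above the bench, axes as the nest's. The pocket is 48 mm along its x by 43 mm along its y and 12 mm deep, with 9 mm thick walls whose tops are 20 mm above the bench
- v_block_centre (a point): centre (half-way up) of the loose grey ground-steel V-block, 45 mm along its x, 40 mm along its y, 34 mm tall, 0.35 to 0.55 kg, standing on the bench, groove up; z up. It fits the pocket with its x along the pocket's x, either way round (half a turn is the same), 1.5 mm free on each side; fully home, its top is 42 mm above the bench and this point 25 mm. The groove is solid to fingers: grasp the outer sides
- lever (a joint): angle of the locking lever: 0 = open, arm pointing along the nest's +x; 1.571 = fully shut, arm pointing along the nest's -y across the top of the block, 2.5 mm above it. It swings level, clockwise from above as it grows, with slight friction (under 1 N at the knob), and stays where left; it starts between 0 and 0.35
- lever_hinge (a point): point on the lever's upright hinge axis, at x = 16, y = 75 mm of the nest, 44.5 mm above the bench (underside of the arm). The steel arm is 10 mm wide and 8 mm thick
- lever_knob (a point): middle of the black upright round knob on the lever's free end, 120 mm from the hinge axis: 12 mm in diameter, 26 mm tall, from 52.5 to 78.5 mm above the bench; this point is 65.5 mm above the bench. Can be gripped from above, turning in the grip as the lever swings, or pushed sideways
- focus_mark (a point): tip of the flat steel pointer (2 mm thick; this point is half-way through its thickness) half-way up a black 12 mm collar on the nest's post; its height, between 85 and 115 mm above the bench, is the focal height for the loupe's lower rim. z up. The tip is about 85 mm sideways from the pocket's centre; the collar slides on the post if pushed with more than about 4 N
- loupe_centre (a point): centre (half-way up) of the loose black eye loupe, a round tapered cup 34 mm tall, 39 mm wide at the bottom tapering to 31 mm near the top, 0.04 kg, standing on the bench on its wide end; z up
- loupe_rim (a point): centre of the loupe's lower rim (its wide end), 17 mm below loupe_centre along its own z
- gauge_block: bystander, leave alone: flat loose steel gauge block 35 x 30 x 9 mm; origin under its centre
- parts_cup: bystander, leave alone: loose off-white round cup 56 mm wide, 28 mm tall; origin under its centre
- tape_roll: bystander, leave alone: loose roll of tape lying flat, 100 mm wide, 25 mm tall; origin under its centre
- dust_brush: bystander, leave alone: loose wooden-handled brush 148 x 30 x 10 mm lying flat; origin under its centre
- valve_body: bystander, leave alone: loose upright steel valve body, 30 mm wide, 46 mm tall; origin under its centre
Things that resemble listed ones, but are neither listed nor needed, are in the scene too. Leave any blue or orange look-alike of the part that bears v_block_centre alone.

How it is judged:
By the outcome, as a careful person would: the job done as asked, in the order asked, and still so for the second after the job is handed in, while the arm keeps its last pose, push and grip.
It also fails if it takes over 72 s, if anything falls off the work surface, if the arm or the gripper's body presses on something with over 40 N, if the wrist force passes 120 N, or if a joint passes its speed limit or range.

### The arm

A 6-joint arm with a two-finger parallel gripper is mounted at the origin on a cart in front of the work surface, level with it; the furniture and walls round the work are solid. World frame = base frame: x ahead of the robot, y to its left, z up, the work surface at z = 0. Lengths are in m, angles in rad, forces in N, time in s.
With the tool pointing down it reaches from about 0.4 to 0.825 m from the base axis. Payload 7 kg.
Tool frame: the origin (TCP) lies on the centre line of the jaws, within the pads' length; the fingertips stand 25 mm ahead of it and the grasp point (between the pads) lies 6 mm ahead of it; z points along the fingers, y is the direction in which the jaws open and shut (so a half turn about z gives the same grasp; the last joint's range is limited). The gripper opens to 88 mm and grips with 3 to 60 N. Pads are 19 mm wide; open, the fingers measure 130 mm over their backs; the gripper's body (78 mm by 193 mm) begins 47 mm behind the grasp point.
Start: joints at [1.44, 0.359, 0.012, 0, -1.224, -0.288], TCP at [0.275, 0.617, 0.252] pointing down, gripper open.
Joint ranges: [-3.07, 3.07], [-1.43, 2.12], [-1.02, 1.25], [-3.03, 1.67], [-3.05, -0], [-3.03, 3.03]. Speed limits (rad/s): [2.39, 2.39, 3.01, 3.14, 3.14, 3.14].

### API

Orientations are given as [roll, pitch, yaw] about the fixed x, y, z axes, in that order (R = Rz(yaw) Ry(pitch) Rx(roll)).
In Python, from station import * gives the robot as it stands. The module is installed in compiled form; this text tells all that it offers.
- The arm moves only by the tool step_arm, never from a script. Its argument "commands" is text: rows parted by semicolons, each of 6 numbers parted by spaces: the shift along the tool's x, y, z in mm, then the turn, a rotation vector about the tool's x, y, z in rad. A call has 1 to 8 rows; each row shifts and turns the commanded pose from where the row before left it, along the tool's axes as they then stand; what a row does not reach is not made up. A row lasts 1/8 s, in which the tool goes at most 62.5 mm and 10.7 degrees, less where a joint would pass 70% of its speed; a pose out of reach is approached as far as the arm can. A call is refused whole if a number of a shift passes 62.5 or a number of a turn 0.188, either way. A call with a gripper value outside its range is refused whole. "jaw" is the finger opening in mm, from 0 to 87.6, set as the call begins (left out, the last holds). The fingers move at their own pace and stop on an object; "grip_force" is the grip in N (left out, the last holds). Time passes only in rows, so rows that do not move let the fingers close. It gives the time, the measured TCP pose, the force and the opening at its end, in the units of the state.
- get_state(): the state, without advancing time (a new reading comes with each control period).
- grab_frame(name): name is "scene" or "top"; returns a dict with "frame" (400x640x3 uint8, red, green, blue), "fovy" (degrees; the focal length in pixels is half the picture's height over the tangent of half this angle, whatever the lens; pixels are square), "cx", "cy" (the principal point, pixels), "rvec" (rotation vector, rad) and "tvec" (3), from world to camera coordinates, as OpenCV has them. Camera axes: x right, y down, z forward; pixel columns grow to the right and rows downward; lengths in m; the calibration is good to about 2 mm. A picture is of the moment at which its call begins. There is no depth.
- job_done(): hands the job in, once; it reports no verdict.
Trained networks look in a picture, given as the dict that the camera call returned (one of the last four; its "shot" number tells which), for a name from the list of things; names that differ only in an ending like _2 or _b are one class to them, and where a whole thing is asked for, a point or a joint stands for the part that bears it (a point fixed in the world has none). Each returns a list of dicts, best first, with "conf" (0 to 1); they miss things now and then, are a little off and sometimes report something else, mostly with a low value. They report only what shows in the picture. A call takes as long as a camera call. They do not tell look-alikes from the thing itself.
- recognise(picture, name): "pixel" ([column, row] in pixels, amid what is visible of it).
The state is a dict: "t": time; "q": joint angles; "qd": joint speeds; "joint_efforts": joint torques, N m; "eef_pos": TCP position; "ee_rot": TCP orientation; "force": force on the tool from outside, world axes, zero at the start; "moment": the same for the moment, N m; "width": finger opening in m.
Only numpy, scipy, OpenCV 4.12 (cv2) and the standard library are available. Lean on these libraries where they do the work, as an engineer would, in place of code of your own. Each camera call takes 0.05 s, during which the arm holds its last target.

## Working session

There is one attempt and no reset: what is moved stays moved. The work goes in short steps, Python scripts to look and compute and a tool call to move; the robot and the scene stay as the last step left them, time stands still between calls to the robot, and variables do not carry over. Pictures are saved under pics/ and viewed, and the job is handed in when it is done.

Besides the shell and the picture viewer there is one more tool, called after "Emit:" by a JSON object that holds its "op" and its "data". step_arm: Moves the arm, as the interface text tells. Its arguments: {"type":"object","properties":{"commands":{"type":"string"},"jaw":{"type":"number"},"grip_force":{"type":"number"}},"required":["commands"]}

```bash
mkdir -p pics
cat > h.py <<'E'
from station import *
import numpy as np, cv2
from scipy.spatial.transform import Rotation as Rn
def cam(p):
    f=p["frame"].shape[0]/2/np.tan(np.radians(p["fovy"])/2)
    K=np.array([[f,0,p["cx"]],[0,f,p["cy"]],[0,0,1.]])
    R=cv2.Rodrigues(np.array(p["rvec"],float))[0]; t=np.array(p["tvec"],float).ravel()
    return K,R,t
def proj(p,X):
    K,R,t=cam(p); X=np.atleast_2d(X); c=X@R.T+t; u=c@K.T; return u[:,:2]/u[:,2:]
def onplane(p,px,z):
    K,R,t=cam(p); C=-R.T@t; d=R.T@np.linalg.inv(K)@np.array([px[0],px[1],1.]); s=(z-C[2])/d[2]; return C+s*d
def save(p,n): cv2.imwrite(f"pics/{n}.png",cv2.cvtColor(p["frame"],cv2.COLOR_RGB2BGR))
def crop(p,n,x0,y0,x1,y1,k):
    im=cv2.cvtColor(p["frame"],cv2.COLOR_RGB2BGR)[y0:y1,x0:x1]; cv2.imwrite(f"pics/{n}.png",cv2.resize(im,None,fx=k,fy=k,interpolation=cv2.INTER_CUBIC))
E
cat > a.py <<'E'
from h import *
import pickle
s=get_state(); print(s)
for n in("scene","top"):
    p=grab_frame(n); save(p,n+"0"); K,R,t=cam(p); print(n,p["fovy"],p["cx"],p["cy"],"C",-R.T@t, p.keys())
    pickle.dump(p,open(n+"0.pkl","wb"))
    for o in ["nest","pocket_floor","v_block_centre","lever","lever_hinge","lever_knob","focus_mark","loupe_centre","loupe_rim","gauge_block","parts_cup","tape_roll","dust_brush","valve_body"]:
        try: print(o,[(np.round(r["pixel"],1).tolist(),round(r["conf"],2)) for r in recognise(p,o)][:4])
        except Exception as e: print(o,e)
E
python3 a.py
```

```text
{'t': 0.0, 'q': array([ 1.44010800e+00,  3.59358769e-01,  1.10467119e-02, -3.67935395e-04,
       -1.22407562e+00, -2.88110561e-01]), 'qd': array([ 0.00236277, -0.00118629,  0.00130087,  0.00077985,  0.00019464,
        0.00129137]), 'joint_efforts': array([ 1.87517021e-04, -5.82708442e+01,  2.93043888e+01,  6.99652523e+00,
        6.87154839e-03, -1.69074842e-04]), 'eef_pos': array([0.27432453, 0.61624816, 0.25063233]), 'ee_rot': array([ 3.13996860e+00, -1.20589236e-04, -4.18924098e-01]), 'force': array([-0.2176136 ,  0.13060299, -0.02703554]), 'moment': array([-0.02050287, -0.04511125, -0.03216445]), 'width': 0.08749737189884307}
scene 45.77325122920412 324.3917918944261 199.87580480116642 C [-0.59308163 -0.66282447  0.65507284] dict_keys(['frame', 'fovy', 'cx', 'cy', 'rvec', 'tvec', 'shot'])
nest [([313.1, 225.2], 0.57)]
pocket_floor [([310.6, 223.4], 0.74)]
v_block_centre [([439.4, 230.3], 0.82), ([408.3, 238.0], 0.6), ([372.5, 229.3], 0.58)]
lever [([310.6, 194.9], 0.73)]
lever_hinge [([308.2, 194.5], 0.59)]
lever_knob []
focus_mark [([334.9, 199.2], 0.27)]
loupe_centre []
loupe
[... 244 characters left out ...]
58 C [ 0.48464955 -0.02262286  1.24909328] dict_keys(['frame', 'fovy', 'cx', 'cy', 'rvec', 'tvec', 'shot'])
nest [([314.2, 216.3], 0.69)]
pocket_floor [([313.1, 216.6], 0.9)]
v_block_centre [([434.2, 178.4], 0.79), ([409.1, 204.1], 0.6), ([376.1, 202.5], 0.49)]
lever [([294.7, 186.5], 0.72)]
lever_hinge [([291.9, 183.3], 0.7)]
lever_knob [([292.1, 185.5], 0.62)]
focus_mark [([316.0, 213.7], 0.19)]
loupe_centre [([210.1, 233.2], 0.51), ([406.8, 161.0], 0.3)]
loupe_rim [([312.3, 214.8], 0.74), ([184.9, 256.6], 0.74), ([207.6, 235.3], 0.69)]
gauge_block []
parts_cup [([184.2, 258.4], 0.6)]
tape_roll [([185.3, 147.2], 0.62)]
dust_brush [([303.7, 154.3], 0.78)]
valve_body [([453.8, 249.2], 0.43)]
```

View pics/scene0.png

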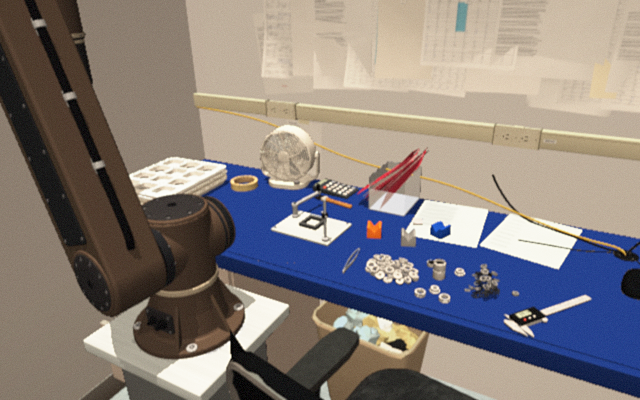

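View pics/top0.png

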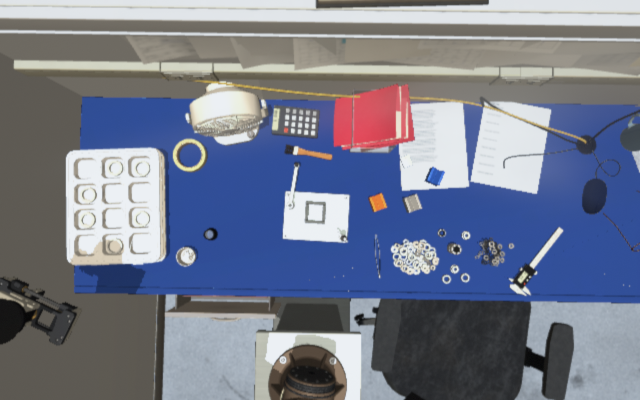

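The top view shows the nest at (316,217), the grey V-block at (413,203), the orange and blue look-alikes at (378,202) and (435,177), the loupe at (210,234) and the cup at (186,257). I'll zoom in for detail.

```bash
cat > b.py <<'E'
from h import *
import pickle
p=pickle.load(open("top0.pkl","rb")); crop(p,"tnest",270,145,430,255,5); crop(p,"tlou",150,200,250,280,6)
p=pickle.load(open("scene0.pkl","rb")); crop(p,"snest",265,180,425,260,5); crop(p,"slou",200,160,300,240,6)
E
python3 b.py
```

```text
(no output)
```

View pics/tnest.png

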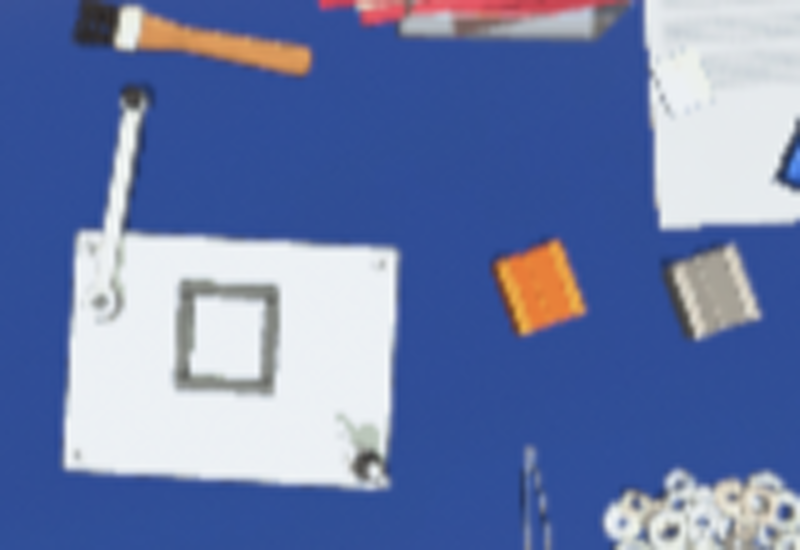

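View pics/tlou.png

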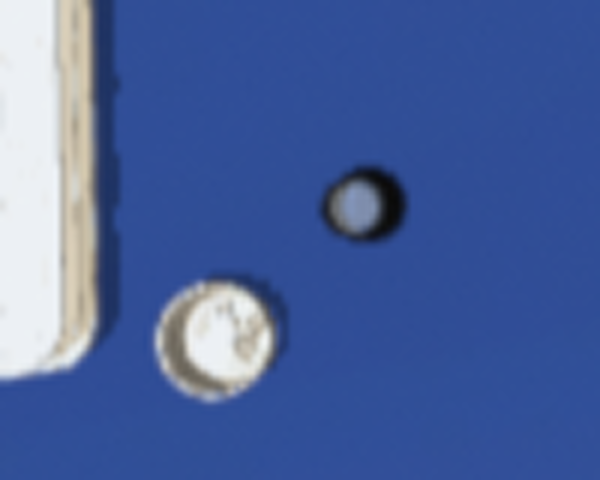

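View pics/snest.png

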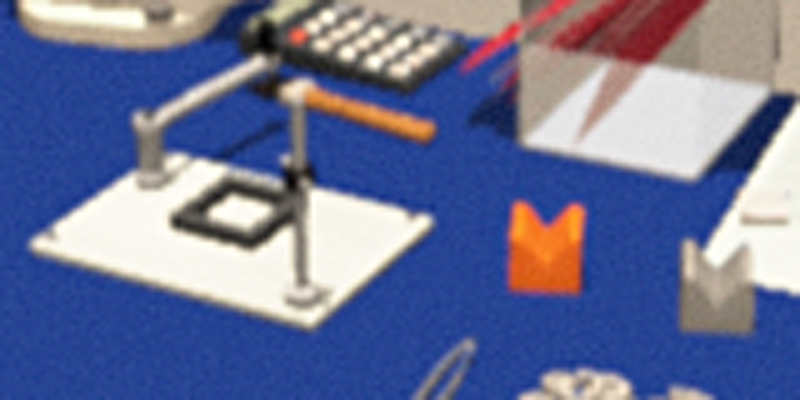

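View pics/slou.png

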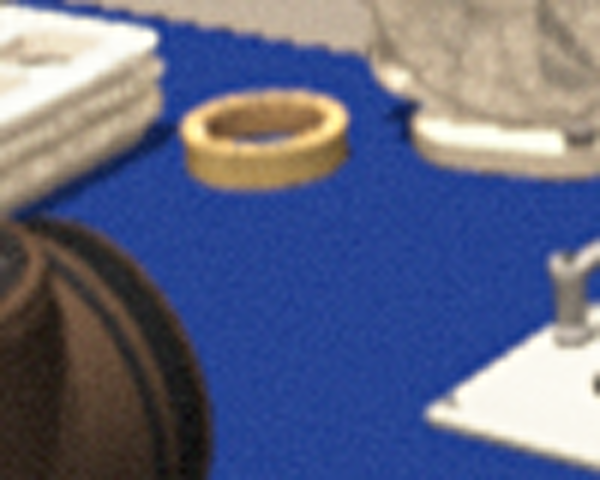

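```bash
cat > c.py <<'E'
from h import *
import pickle
from scipy.optimize import least_squares
p=pickle.load(open("top0.pkl","rb"))
im=p["frame"].astype(float); Rch=im[:,:,0]
print("px of world pts", np.round(proj(p,[[0.45,0,0],[0.55,0,0],[0.45,0.1,0]]),1))
# subpixel contour points: threshold on upsampled
def contour(ch,x0,y0,x1,y1,th,k=8):
    sub=cv2.resize(ch[y0:y1,x0:x1].astype(np.float32),None,fx=k,fy=k,interpolation=cv2.INTER_CUBIC)
    m=(sub>th).astype(np.uint8)
    cs,_=cv2.findContours(m,cv2.RETR_EXTERNAL,cv2.CHAIN_APPROX_NONE)
    c=max(cs,key=cv2.contourArea)[:,0,:].astype(float)
    return (c+0.5)/k-0.5+[x0,y0]
c=contour(Rch,275,185,360,255,140)
r=cv2.minAreaRect(c.astype(np.float32)); print("nest rect",r)
def world(c,z): return np.array([onplane(p,q,z)[:2] for q in c])
w=world(c,0.008)
# fit rect: distances to rectangle edges, robust
def fitrect(w,x0,x1,y0,y1,g):
    def f(a):
        cc,s=np.cos(a[2]),np.sin(a[2]); d=w-a[:2]; u=d[:,0]*cc+d[:,1]*s; v=-d[:,0]*s+d[:,1]*cc
        dd=np.stack([abs(u-x0),abs(u-x1),abs(v-y0),abs(v-y1)]); return dd.min(0)*1000
    return least_squares(f,g,loss="soft_l1",f_scale=0.7)
s=fitrect(w,-.085,.060,-.101,.095,[0.45,0,0]); 
for g in ([0.46,-0.02,-.05],[0.45,-.02,.05]):
    s=fitrect(w,-.085,.060,-.101,.095,g); print("nest",s.x,s.cost, np.sqrt(np.mean(s.fun**2)))
n=s.x
# free-size
def fr(a):
    cc,ss=np.cos(a[2]),np.sin(a[2]); d=w-a[:2]; u=d[:,0]*cc+d[:,1]*ss; v=-d[:,0]*ss+d[:,1]*cc
    return np.stack([abs(abs(u)-a[3]),abs(abs(v)-a[4])]).min(0)*1000
s2=least_squares(fr,[n[0],n[1],n[2],.0725,.098],loss="soft_l1",f_scale=.7); print("free",s2.x[:3],s2.x[3:]*2)
# block
c=contour(Rch,396,188,430,218,100)
wb=world(c,0.034)
def fb(a):
    cc,ss=np.cos(a[2]),np.sin(a[2]); d=wb-a[:2]; u=d[:,0]*cc+d[:,1]*ss; v=-d[:,0]*ss+d[:,1]*cc
    return np.stack([abs(abs(u)-a[3]),abs(abs(v)-a[4])]).min(0)*1000
for a0 in (.0,.3,-.3):
    s3=least_squares(fb,[*wb.mean(0),a0,.022,.021],loss="soft_l1",f_scale=.7); print("block",s3.x[:3],s3.x[3:]*2,s3.cost)
pickle.dump((n,s3.x),open("fit.pkl","wb"))
E
python3 c.py
python3 - <<'E'
import sys; sys.path.insert(0,'.')
import os; os.chdir('.')
from h import *; import pickle
p=pickle.load(open("top0.pkl","rb")); crop(p,"tblk",394,186,434,220,18)
p=pickle.load(open("scene0.pkl","rb")); crop(p,"sblk",395,220,425,252,18)
E
```

```text
px of world pts [[309.1 233. ]
 [309.7 200.3]
 [276.3 232.5]]
nest rect ((316.0364990234375, 213.33554077148438), (65.30819702148438, 54.87279510498047), 3.4682295322418213)
nest [ 0.51389859 -0.01683006 -0.04430233] 2120.4165654676726 4.427643632183191
nest [ 0.51389859 -0.01683006 -0.04430233] 2120.4165654676444 4.427643672205978
free [ 0.50126707 -0.01923976 -0.04472725] [0.14601596 0.19563032]
block [ 0.54563548 -0.30679669  0.35395125] [0.04660366 0.04249841] 31.981566899842267
block [ 0.54563548 -0.30679669  0.35395125] [0.04660366 0.04249841] 31.981566899842253
block [ 0.54563548 -0.30679669  0.35395125] [0.04660366 0.04249841] 31.981566899842253
```

View pics/tblk.png

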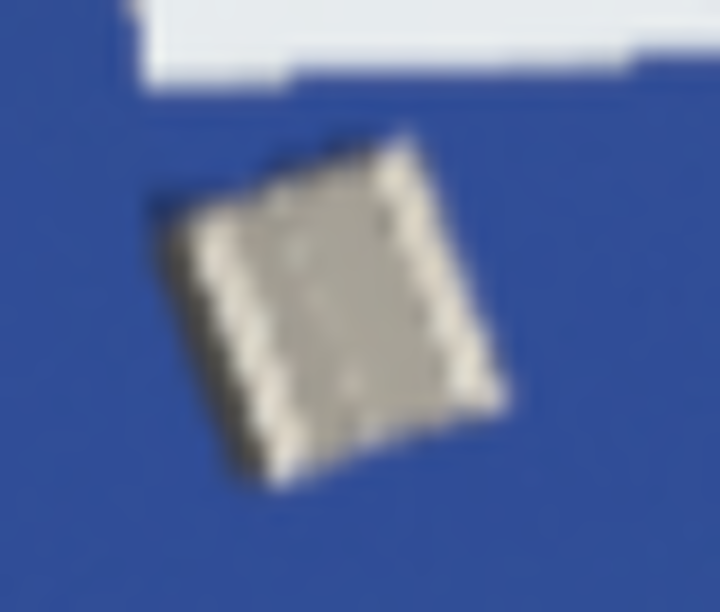

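View pics/sblk.png

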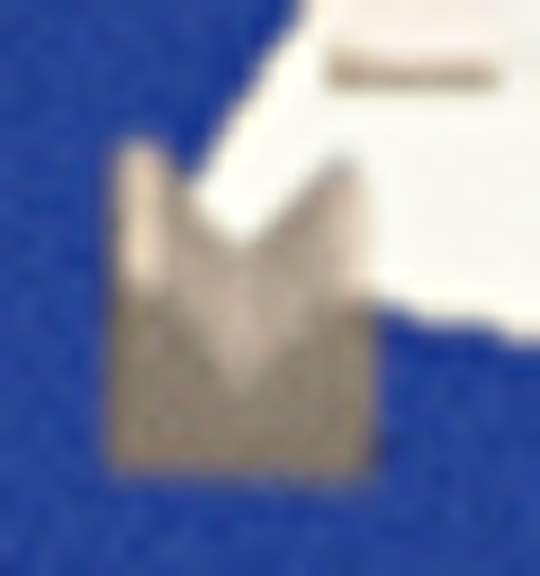

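```bash
cat > ov.py <<'E'
from h import *
import pickle
def T(n,P):
    P=np.atleast_2d(np.array(P,float)); c,s=np.cos(n[2]),np.sin(n[2])
    return np.c_[n[0]+c*P[:,0]-s*P[:,1], n[1]+s*P[:,0]+c*P[:,1], P[:,2]]
def rect(x0,x1,y0,y1,z): return [[x0,y0,z],[x1,y0,z],[x1,y1,z],[x0,y1,z],[x0,y0,z]]
def overlay(p,name,box,k,polys):
    x0,y0,x1,y1=box
    im=cv2.resize(cv2.cvtColor(p["frame"],cv2.COLOR_RGB2BGR)[y0:y1,x0:x1],None,fx=k,fy=k,interpolation=cv2.INTER_CUBIC)
    for W,col in polys:
        q=(proj(p,W)-[x0,y0]+0.5)*k
        cv2.polylines(im,[np.round(q*16).astype(int)],False,col,1,cv2.LINE_AA,4)
    cv2.imwrite(f"pics/{name}.png",im)
def nestpolys(n,lev=None):
    g=(0,255,0); r=(0,0,255)
    o=[(T(n,rect(-.085,.06,-.101,.095,.008)),g),(T(n,rect(-.024,.024,-.0215,.0215,.020)),r),(T(n,rect(-.033,.033,-.0305,.0305,.020)),r),
       (T(n,[[-.07,-.085,.008],[-.07,-.085,.135]]),(0,255,255))]
    if lev is not None:
        h=np.array([.016,.075]); d=np.array([np.cos(lev),-np.sin(lev)])*.12
        o.append((T(n,[[*h,.008],[*h,.0525],[*(h+d),.0525],[*(h+d),.0785]]),(255,0,255)))
    return o
E
cat > d.py <<'E'
from ov import *
n=[.51389,-.0168,-.0447]; b=[.5456,-.3073,.354]
pb=[(T(b,rect(-.0225,.0225,-.02,.02,z)),(0,255,0)) for z in (0,.034)]
p=pickle.load(open("top0.pkl","rb")); overlay(p,"ot",(270,145,430,255),5,nestpolys(n,.0)+pb)
p=pickle.load(open("scene0.pkl","rb")); overlay(p,"os",(265,180,425,260),5,nestpolys(n,.0)+pb)
E
python3 d.py
```

```text
(no output)
```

View pics/ot.png

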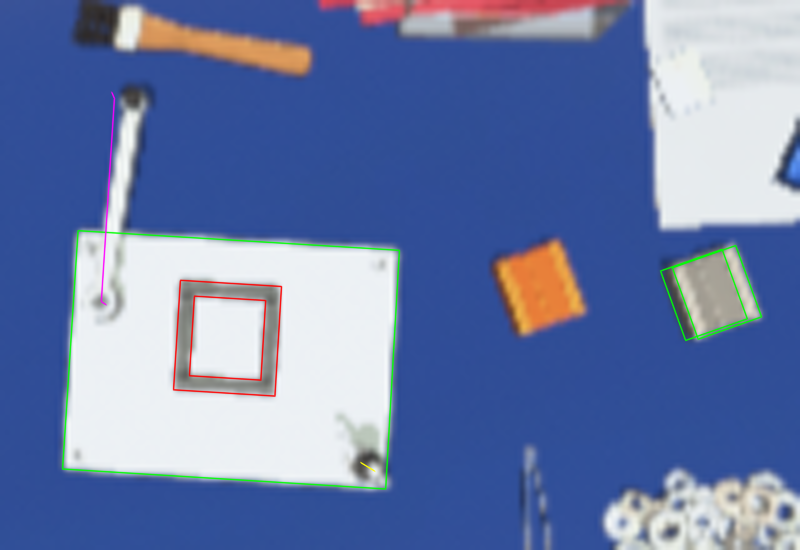

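View pics/os.png

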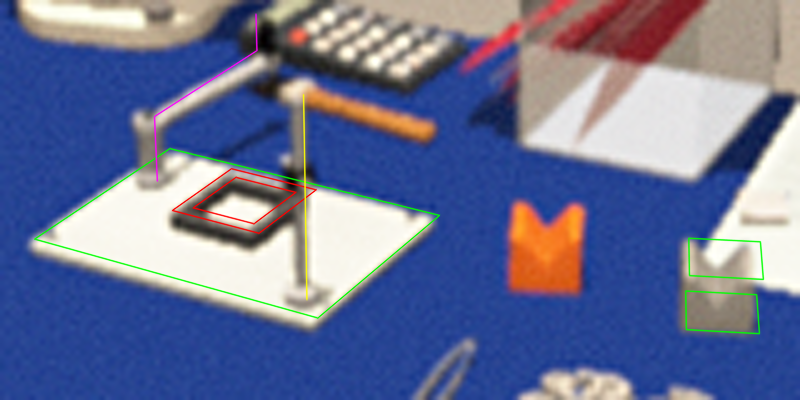

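```bash
cat > e.py <<'E'
from ov import *
from scipy.optimize import least_squares
p=pickle.load(open("top0.pkl","rb"))
im=p["frame"][:,:,0].astype(np.float32)
# render-based fit of ring: coverage map
def render(polys,box,ss=8):
    x0,y0,x1,y1=box; m=np.zeros(((y1-y0)*ss,(x1-x0)*ss),np.float32)
    for W,v in polys:
        q=(proj(p,W)-[x0,y0]+0.5)*ss-0.5
        cv2.fillPoly(m,[np.round(q*64).astype(np.int32)],v,cv2.LINE_8,6)
    m=cv2.GaussianBlur(m,(0,0),0.5*ss)
    return cv2.resize(m,(x1-x0,y1-y0),interpolation=cv2.INTER_AREA)
box=(299,197,333,229); x0,y0,x1,y1=box; I=im[y0:y1,x0:x1]
print(I[10:20,:].mean(0).round().astype(int).tolist())
print(I[:,10:22].mean(1).round().astype(int).tolist())
from scipy.optimize import minimize
def cost(a):
    n=a[:3]
    m=render([(T(n,rect(-.033,.033,-.0305,.0305,.02)),1.),(T(n,rect(-.024,.024,-.0215,.0215,.014)),0.)],box)
    A=np.c_[m.ravel(),np.ones(m.size)]; s,_,_,_=np.linalg.lstsq(A,I.ravel(),rcond=None); r=A@s-I.ravel(); return (r**2).mean()
best=None
for dx in np.arange(-3,3.1,1):
  for dy in np.arange(-3,3.1,1):
    a=[.5139+dx/1e3,-.0168+dy/1e3,-.0447]; c=cost(a)
    if best is None or c<best[0]: best=(c,a)
s=minimize(cost,best[1],method="Nelder-Mead",options=dict(initial_simplex=[np.array(best[1])+d for d in ([0,0,0],[.001,0,0],[0,.001,0],[0,0,.03])],xatol=1e-5,fatol=1e-3))
print(best,s.x,s.fun)
# block top fit: block bright strips along y edges; use whole top face bright vs bg, side darker
E
python3 e.py
```

```text
[236, 236, 236, 236, 236, 232, 164, 133, 137, 164, 230, 236, 236, 236, 236, 237, 236, 236, 237, 236, 236, 236, 233, 180, 140, 134, 164, 229, 236, 236, 236, 236, 236, 236]
[236, 237, 236, 227, 189, 138, 136, 176, 221, 235, 236, 236, 236, 236, 236, 236, 236, 236, 236, 236, 237, 235, 224, 182, 138, 144, 192, 229, 236, 236, 236, 237]
(np.float64(56.92845373427298), [np.float64(0.5139), np.float64(-0.0168), -0.0447]) [ 0.51383004 -0.01700165 -0.04692222] 51.70145942640217
```

```bash
cat > plan.py <<'E'
from h import *
import sys
def plan(tgt,yaw=None,nmin=1,step=60,start=None,show=True):
    s=get_state(); R0=Rn.from_euler("xyz",s["ee_rot"]); p=s["eef_pos"].copy()
    print("t %.2f pos %s rpy %s F %s w %.1f"%(s["t"],p.round(4),s["ee_rot"].round(4),s["force"].round(1),s["width"]*1e3))
    yaw=s["ee_rot"][2] if yaw is None else yaw
    R1=Rn.from_euler("xyz",[np.pi,0,yaw]); tgt=np.array(tgt,float)
    rv=(R0.inv()*R1).as_rotvec(); d=tgt-p
    n=max(nmin,int(np.ceil(np.linalg.norm(d)*1e3/step)),int(np.ceil(np.linalg.norm(rv)/.18)))
    rows=[]
    for i in range(n):
        Ri=R0*Rn.from_rotvec(rv*i/n); rows.append(np.r_[Ri.inv().apply(d/n)*1e3,rv/n])
    for i in range(0,n,8): print("; ".join(" ".join(("%.1f"%v if k<3 else "%.3f"%v) for k,v in enumerate(r)) for r in rows[i:i+8]))
if __name__=="__main__":
    a=[float(x) for x in sys.argv[1:]]
    plan(a[:3],a[3] if len(a)>3 else None,int(a[4]) if len(a)>4 else 1,a[5] if len(a)>5 else 60)
E
python3 plan.py .5456 -.3073 .17 .354
```

```text
t 1.50 pos [0.2745 0.6166 0.2516] rpy [-3.1416  0.     -0.4188] F [-0.2  0.   0.5] w 87.3
36.7 43.2 4.8 -0.000 -0.000 -0.045; 34.7 44.8 4.8 -0.000 -0.000 -0.045; 32.6 46.3 4.8 -0.000 -0.000 -0.045; 30.5 47.8 4.8 -0.000 -0.000 -0.045; 28.3 49.1 4.8 -0.000 -0.000 -0.045; 26.0 50.3 4.8 -0.000 -0.000 -0.045; 23.7 51.5 4.8 -0.000 -0.000 -0.045; 21.3 52.5 4.8 -0.000 -0.000 -0.045
18.9 53.4 4.8 -0.000 -0.000 -0.045; 16.5 54.2 4.8 -0.000 -0.000 -0.045; 14.0 54.9 4.8 -0.000 -0.000 -0.045; 11.5 55.5 4.8 -0.000 -0.000 -0.045; 8.9 55.9 4.8 -0.000 -0.000 -0.045; 6.4 56.3 4.8 -0.000 -0.000 -0.045; 3.8 56.5 4.8 -0.000 -0.000 -0.045; 1.3 56.6 4.8 -0.000 -0.000 -0.045
-1.3 56.6 4.8 -0.000 -0.000 -0.045
```

Emit:
{"op": "step_arm", "data": {"commands": "36.7 43.2 0 0 0 -0.045; 34.7 44.8 0 0 0 -0.045; 32.6 46.3 0 0 0 -0.045; 30.5 47.8 0 0 0 -0.045; 28.3 49.1 0 0 0 -0.045; 26 50.3 0 0 0 -0.045; 23.7 51.5 0 0 0 -0.045; 21.3 52.5 0 0 0 -0.045", "jaw": 60}}

```text
t: 2.5
eef_pos: [0.4017, 0.1798, 0.252]
ee_rot: [-3.141, -0.001, -0.057]
force: [1.1, -0.1, 0.4]
width: 0.0601
```

Emit:
{"op": "step_arm", "data": {"commands": "18.9 53.4 4.8 0 0 -0.045; 16.5 54.2 4.8 0 0 -0.045; 14 54.9 8 0 0 -0.045; 11.5 55.5 12 0 0 -0.045; 8.9 55.9 12 0 0 -0.045; 6.4 56.3 15 0 0 -0.045; 3.8 56.5 15 0 0 -0.045; 1.3 56.6 10 0 0 -0.045"}}

```text
t: 3.5
eef_pos: [0.527, -0.256, 0.1694]
ee_rot: [-3.142, 0.0, 0.303]
force: [1.4, 0.8, 0.4]
width: 0.0602
```

```bash
python3 plan.py .5456 -.3073 .037 .354 1 45
```

```text
t 3.50 pos [ 0.527  -0.256   0.1694] rpy [-3.1416e+00  1.0000e-04  3.0270e-01] F [1.4 0.8 0.4] w 60.2
0.6 13.6 33.1 -0.000 0.000 -0.013; 0.4 13.6 33.1 -0.000 0.000 -0.013; 0.3 13.6 33.1 -0.000 0.000 -0.013; 0.1 13.6 33.1 -0.000 0.000 -0.013
```

Emit:
{"op": "step_arm", "data": {"commands": "1 27 15 0 0 -0.025; 0.5 27 15 0 0 -0.026; 0 0 20 0 0 0; 0 0 0 0 0 0"}}

```text
t: 4.0
eef_pos: [0.5437, -0.305, 0.1183]
ee_rot: [-3.14, 0.003, 0.351]
force: [-0.5, 0.2, -0.6]
width: 0.0602
```

```bash
python3 plan.py .5456 -.3073 .037 .354 1 30
```

```text
t 4.00 pos [ 0.5437 -0.305   0.1183] rpy [-3.1396e+00  2.8000e-03  3.5130e-01] F [-0.5  0.2 -0.6] w 60.2
0.4 1.0 27.1 -0.001 0.001 -0.001; 0.4 1.0 27.1 -0.001 0.001 -0.001; 0.4 1.0 27.1 -0.001 0.001 -0.001
```

Emit:
{"op": "step_arm", "data": {"commands": "0.5 1 27 0 0 0; 0.5 1 27 0 0 0; 0.3 1 27 0 0 0; 0 0 0 0 0 0"}}

```text
t: 4.5
eef_pos: [0.5463, -0.3067, 0.0382]
ee_rot: [-3.14, 0.002, 0.353]
force: [-0.3, -0.7, 0.0]
width: 0.0599
```

```bash
cat > look.py <<'E'
from ov import *
import sys
for n in sys.argv[2:]:
    p=grab_frame(n); pickle.dump(p,open(f"{n}_{sys.argv[1]}.pkl","wb")); save(p,f"{n}_{sys.argv[1]}")
E
python3 look.py 1 scene top
python3 - <<'E'
from h import *; import pickle
p=pickle.load(open("scene_1.pkl","rb")); crop(p,"a1",370,190,450,260,8)
E
```

```text
(no output)
```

View pics/a1.png

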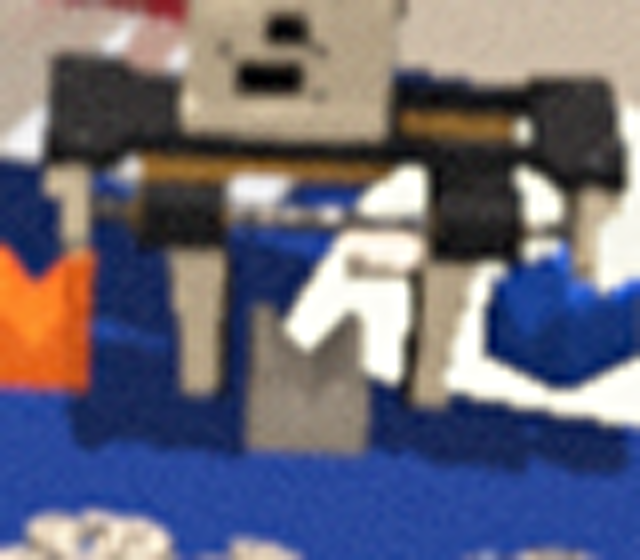

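The fingers straddle the grey block, with tips at crop (200,390) and (435,400). I'll close gently on its y-faces to register its position.

Emit:
{"op": "step_arm", "data": {"commands": "0 0 0 0 0 0; 0 0 0 0 0 0; 0 0 0 0 0 0; 0 0 0 0 0 0; 0 0 0 0 0 0; 0 0 0 0 0 0", "jaw": 0, "grip_force": 15}}

```text
t: 5.35
eef_pos: [0.5471, -0.3068, 0.0399]
ee_rot: [-3.141, -0.001, 0.352]
force: [-0.9, 4.8, 7.3]
width: 0.0395
```

```bash
python3 plan.py .5456 -.3073 .037 .354 1 30
```

```text
t 5.35 pos [ 0.5471 -0.3068  0.0399] rpy [-3.1415e+00 -5.0000e-04  3.5230e-01] F [-0.9  4.8  7.3] w 39.5
-1.6 -0.1 2.9 -0.000 -0.001 -0.002
```

Emit:
{"op": "step_arm", "data": {"commands": "0 0 0 0 0 0; 0 0 0 0 0 0; 0 0 0 0 0 0.1; 0 0 0 0 0 0.1743; 0 0 0 0 0 0.1743; 0 0 0 0 0 0.1743; 0 0 0 0 0 0.1743; 0 0 0 0 0 0.1743", "jaw": 87}}

```text
t: 6.35
eef_pos: [0.5471, -0.3075, 0.0388]
ee_rot: [3.141, 0.0, -0.625]
force: [0.1, -0.5, 0.6]
width: 0.0869
```

Emit:
{"op": "step_arm", "data": {"commands": "0 0 0 0 0 0.1743; 0 0 0 0 0 0.1743; 0 0 0 0 0 0.1743; 0 0 0 0 0 0.0743; 0 0 0 0 0 0"}}

```text
t: 6.98
eef_pos: [0.547, -0.3074, 0.0388]
ee_rot: [3.141, 0.0, -1.216]
force: [0.7, 0.3, 0.7]
width: 0.0869
```

```bash
python3 plan.py .5471 -.3068 .041 -1.217 1 30
```

```text
t 6.97 pos [ 0.547  -0.3074  0.0388] rpy [ 3.1414  0.     -1.2161] F [0.7 0.3 0.7] w 86.9
-0.6 -0.3 -2.2 0.000 0.000 0.001
```

Emit:
{"op": "step_arm", "data": {"commands": "0 0 -2.5 0 0 0; 0 0 0 0 0 0; 0 0 0 0 0 0; 0 0 0 0 0 0; 0 0 0 0 0 0; 0 0 0 0 0 0; 0 0 0 0 0 0", "jaw": 0, "grip_force": 40}}

```text
t: 7.85
eef_pos: [0.5468, -0.3073, 0.0414]
ee_rot: [3.141, 0.0, -1.217]
force: [-1.3, -0.4, 1.1]
width: 0.0448
```

```bash
python3 plan.py .5471 -.3068 .12 -1.217 1 30
```

```text
t 7.85 pos [ 0.5468 -0.3073  0.0414] rpy [ 3.1412e+00  2.0000e-04 -1.2165e+00] F [-1.3 -0.4  1.1] w 44.8
-0.1 -0.1 -26.2 0.000 0.000 0.000; -0.1 -0.1 -26.2 0.000 0.000 0.000; -0.1 -0.1 -26.2 0.000 0.000 0.000
```

```bash
cat > f.py <<'E'
from ov import *
from scipy.optimize import minimize
p=pickle.load(open("top0.pkl","rb"))
im=p["frame"].astype(np.float32); ch=(im[:,:,2]-im[:,:,0])/(im[:,:,2]+im[:,:,0])
def render(qs,box,ss=8,sig=.5):
    x0,y0,x1,y1=box; m=np.zeros(((y1-y0)*ss,(x1-x0)*ss),np.float32)
    for q,v in qs:
        q=(q-[x0,y0]+0.5)*ss-0.5
        cv2.fillPoly(m,[np.round(q*64).astype(np.int32)],v,cv2.LINE_8,6)
    m=cv2.GaussianBlur(m,(0,0),sig*ss); return cv2.resize(m,(x1-x0,y1-y0),interpolation=cv2.INTER_AREA)
box=(398,192,428,216); x0,y0,x1,y1=box; I=ch[y0:y1,x0:x1]
def model(a,mode):
    t=proj(p,T(a,rect(-.0225,.0225,-.02,.02,.034)[:4])); b=proj(p,T(a,rect(-.0225,.0225,-.02,.02,.0)[:4]))
    if mode==0: return render([(cv2.convexHull(np.r_[t,b].astype(np.float32))[:,0],1.)],box)
    return render([(t,1.)],box)
J=im[y0:y1,x0:x1,0]
for mode,D in ((0,I),(1,J)):
    def cost(a):
        m=model(a,mode); A=np.c_[m.ravel(),np.ones(m.size)]; s=np.linalg.lstsq(A,D.ravel(),rcond=None)[0]; return ((A@s-D.ravel())**2).mean()/D.var()
    g=np.array([.5456,-.3073,.354])
    s=minimize(cost,g,method="Nelder-Mead",options=dict(initial_simplex=[g+d for d in ([0,0,0],[.002,0,0],[0,.002,0],[0,0,.05])],xatol=1e-5,fatol=1e-6))
    print(mode,s.x,s.fun)
E
python3 f.py
```

```text
0 [ 0.54640017 -0.30831406  0.36795847] 0.013639793367543122
1 [ 0.54566398 -0.30690957  0.36333573] 0.04925248821255858
```

Emit:
{"op": "step_arm", "data": {"commands": "0 0 -20 0 0 0; 0 0 -30 0 0 0; 0 0 -30 0 0 0; 0 0 0 0 0 0"}}

```text
t: 8.35
eef_pos: [0.5484, -0.3075, 0.1235]
ee_rot: [-3.138, -0.002, -1.216]
force: [0.2, 0.2, -3.6]
width: 0.0445
```

```bash
cat > g.py <<'E'
from ov import *
n=[.5138,-.0170,-.046]
p=pickle.load(open("top0.pkl","rb")); box=(325,215,355,245)
crop(p,"tp",*box,20)
c=(255,0,255)
overlay(p,"tpo",box,20,[(T(n,[[-.07,-.085,.008],[-.07,-.085,.135]]),(0,255,255)),(T(n,[[-.07,-.085,.1],[-.042,-.074,.1]]),c),(T(n,[[-.07,-.085,.1],[-.06,-.06,.1]]),c)])
p=pickle.load(open("scene0.pkl","rb")); box=(310,190,340,245)
crop(p,"sp",*box,10)
E
python3 g.py
```

```text
(no output)
```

View pics/tpo.png

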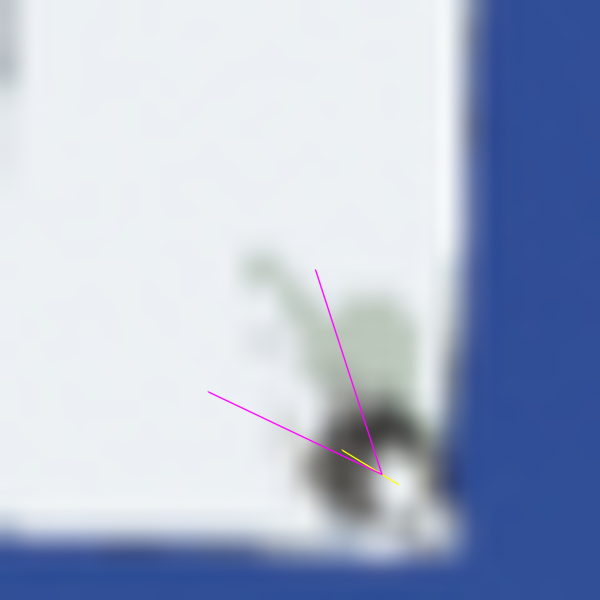

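View pics/sp.png

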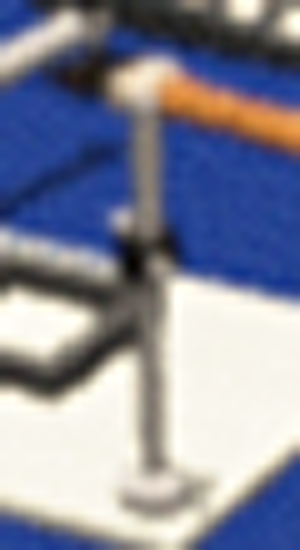

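```bash
python3 plan.py .5141 -.0158 .165 -1.617 1 50
```

```text
t 8.35 pos [ 0.5484 -0.3075  0.1235] rpy [-3.1380e+00 -2.3000e-03 -1.2163e+00] F [ 0.2  0.2 -3.6] w 44.5
-47.6 -11.5 -7.0 -0.001 -0.000 0.067; -48.2 -8.3 -7.0 -0.001 -0.000 0.067; -48.7 -5.1 -7.0 -0.001 -0.000 0.067; -48.9 -1.8 -7.0 -0.001 -0.000 0.067; -48.9 1.5 -7.0 -0.001 -0.000 0.067; -48.7 4.7 -6.9 -0.001 -0.000 0.067
```

Emit:
{"op": "step_arm", "data": {"commands": "-20 -5 -25 0 0 0.05; -50 -11 -12 0 0 0.067; -50 -7 -5 0 0 0.067; -50 -4 0 0 0 0.067; -49 -1.5 0 0 0 0.067; -49 1.5 0 0 0 0.067; -23 2.5 0 0 0 0.016; 0 0 0 0 0 0"}}

```text
t: 9.35
eef_pos: [0.5214, -0.0132, 0.1621]
ee_rot: [3.14, 0.0, -1.615]
force: [0.5, -0.0, -3.9]
width: 0.0446
```

```bash
python3 plan.py .5141 -.0158 .085 -1.617 1 50
```

```text
t 9.35 pos [ 0.5214 -0.0132  0.1621] rpy [ 3.1397  0.     -1.6153] F [ 0.5 -0.  -3.9] w 44.6
1.5 3.5 38.6 0.001 0.000 0.001; 1.5 3.5 38.6 0.001 0.000 0.001
```

Emit:
{"op": "step_arm", "data": {"commands": "1.5 3.6 30 0 0 0; 1.4 3.6 30 0 0 0; 0 0 20 0 0 0; 0 0 0 0 0 0; 0 0 0 0 0 0"}}

```text
t: 9.98
eef_pos: [0.5152, -0.0177, 0.0837]
ee_rot: [-3.141, -0.0, -1.618]
force: [0.2, -0.6, -3.2]
width: 0.0445
```

```bash
python3 plan.py .5141 -.0158 .062 -1.617 1 50; python3 look.py 2 scene
python3 - <<'E'
from h import *; import pickle
p=pickle.load(open("scene_2.pkl","rb")); crop(p,"a2",265,170,365,245,8)
E
```

```text
t 9.97 pos [ 0.5152 -0.0177  0.0837] rpy [-3.1415e+00 -1.0000e-04 -1.6178e+00] F [ 0.2 -0.6 -3.2] w 44.5
-1.8 1.2 21.7 -0.000 -0.000 -0.001
```

View pics/a2.png

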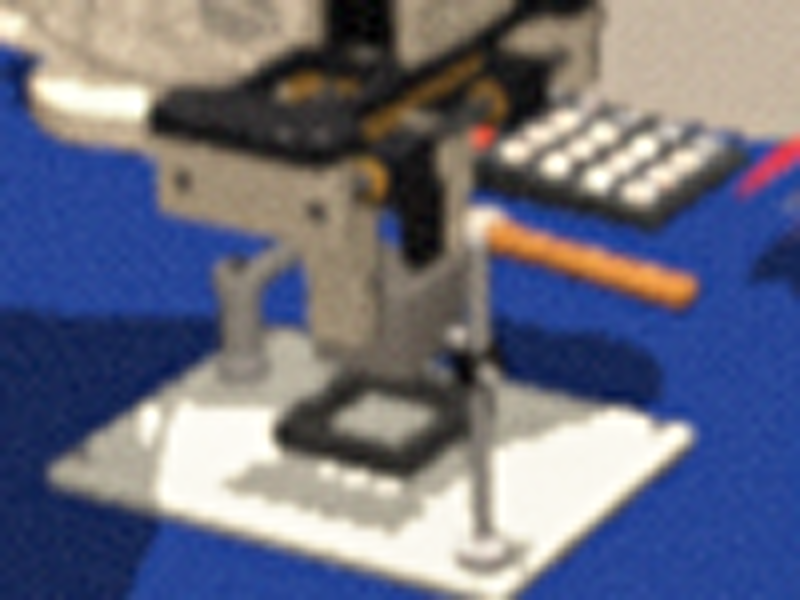

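```bash
cat > k.py <<'E'
from ov import *
from scipy.optimize import least_squares,minimize
# scene-camera fine pose: fit to plate contour (initial picture) keeping top-cam/robot nest pose
p=pickle.load(open("scene0.pkl","rb"))
im=p["frame"].astype(np.float32)
box=(268,205,356,250)
n=[.5141,-.0158,-.046]
def render(qs,box,ss=8,sig=.5):
    x0,y0,x1,y1=box; m=np.zeros(((y1-y0)*ss,(x1-x0)*ss),np.float32)
    for q,v in qs:
        q=(q-[x0,y0]+0.5)*ss-0.5
        cv2.fillPoly(m,[np.round(q*64).astype(np.int32)],v,cv2.LINE_8,6)
    m=cv2.GaussianBlur(m,(0,0),sig*ss); return cv2.resize(m,(x1-x0,y1-y0),interpolation=cv2.INTER_AREA)
x0,y0,x1,y1=box; ch=im[y0:y1,x0:x1,0]
def model(sh):
    P=lambda W: (proj(p,T(n,W[:4]))+sh).astype(np.float32)
    pl=cv2.convexHull(np.r_[P(rect(-.085,.06,-.101,.095,.008)),P(rect(-.085,.06,-.101,.095,0))])[:,0]
    rg=cv2.convexHull(np.r_[P(rect(-.033,.033,-.0305,.0305,.008)),P(rect(-.033,.033,-.0305,.0305,.02))])[:,0]
    inn=P(rect(-.024,.024,-.0215,.0215,.02)); 
    return render([(pl,1.),(rg,0.1)],box), render([(pl,1.)],box)
w=np.ones(ch.shape,bool)
# mask interior of pocket (floor) and the post columns
q=proj(p,T(n,rect(-.026,.026,-.023,.023,.014)[:4]))-[x0,y0]
mk=np.zeros(ch.shape,np.uint8); cv2.fillPoly(mk,[np.round(q).astype(np.int32)],1)
mk[:, 318-x0:332-x0]=1; mk[:14,:30]=1
w=mk==0
def cost(sh):
    m,_=model(sh); A=np.c_[m[w],np.ones(w.sum())]; s=np.linalg.lstsq(A,ch[w],rcond=None)[0]; return ((A@s-ch[w])**2).mean()/ch[w].var()
g=np.array([-1.,.5]); s=minimize(cost,g,method="Nelder-Mead",options=dict(initial_simplex=[g,g+[1,0],g+[0,1]],xatol=.01)); print("shift",s.x,s.fun)
np.save("sh.npy",s.x)
p2=pickle.load(open("scene_2.pkl","rb"))
sh=s.x
p2=dict(p2); p2["cx"]+=sh[0]; p2["cy"]+=sh[1]
b=[.5152,-.0177,-.047]
pb=[(T(b,rect(-.0225,.0225,-.02,.02,z)),(0,255,0)) for z in (.042,.076)]
overlay(p2,"ok",(280,185,355,245),10,nestpolys(n,.2)+pb)
E
python3 k.py
```

```text
shift [-0.44604492  0.35400391] 0.06283046733712086
```

View pics/ok.png

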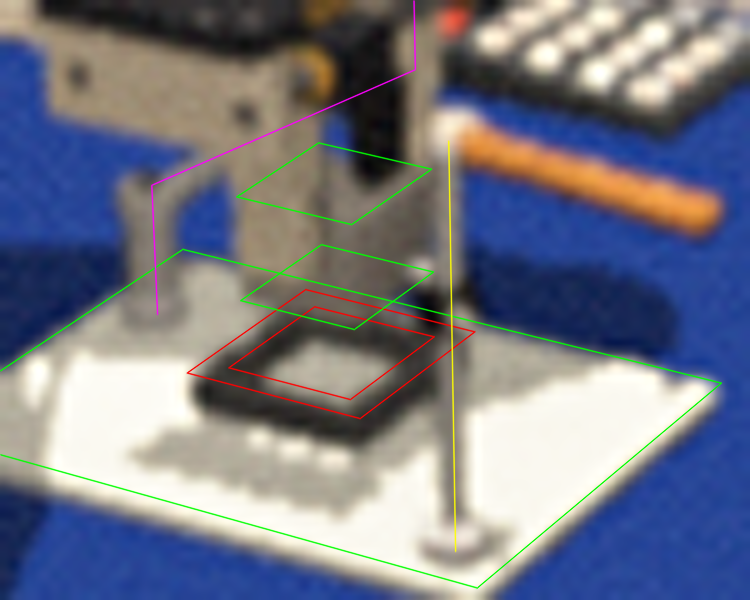

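Run:
```python
from h import *; import pickle
p=pickle.load(open("scene_2.pkl","rb")); crop(p,"a3",295,195,335,235,18)
```

```text
(no output)
```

View pics/a3.png

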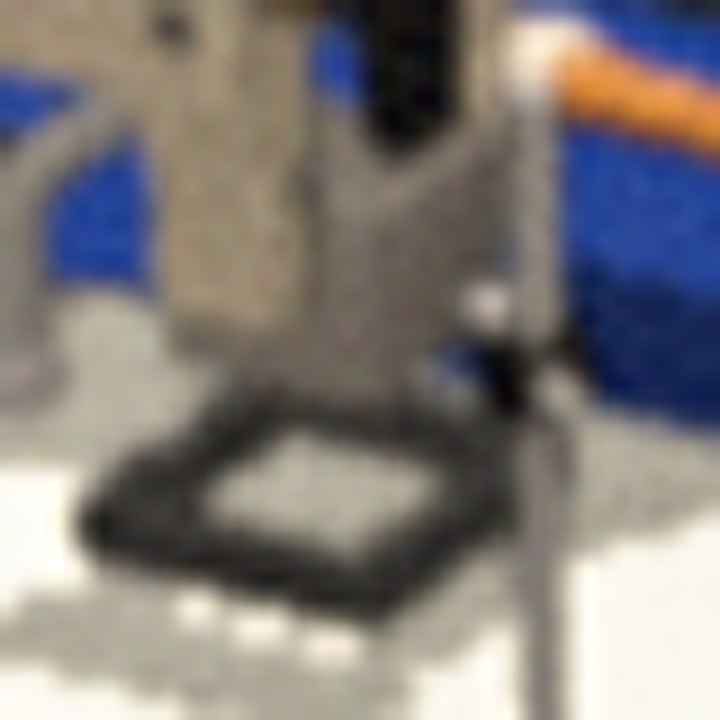

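Run:
```python
from ov import *
p=pickle.load(open("scene_2.pkl","rb")); n=[.5141,-.0158,-.046]
f=lambda m,P:proj(p,T(m,P)).round(1).tolist()
print("ring front bot/top",f(n,[[-.033,-.0305,.008],[-.033,-.0305,.02]]),"obs bot 315.3-.5 228.7-.5")
print("ring left bot/top",f(n,[[-.033,.0305,.008],[-.033,.0305,.02]]),"obs 299,224.3")
print("inner front top",f(n,[[-.024,-.0215,.02]]),"obs 314,224.8")
print("inner left top",f(n,[[-.024,.0215,.02]]),"obs 305.1 221.2")
print("plate front/right bottom",f(n,[[-.085,-.101,0],[.06,-.101,0],[-.085,.095,0]]))
print("post base, top",f(n,[[-.07,-.085,.008],[-.07,-.085,.135]]))
b=[.5152,-.0177,-.047]
print("block front bot",f(b,[[-.0225,-.02,.042],[-.0225,-.02,.076]]),"obs 315.9 216.4")
print("d/dx d/dy d/dz per mm",(proj(p,[[.515,-.017,.042],[.516,-.017,.042],[.515,-.016,.042],[.515,-.017,.043]])).round(2).tolist())
```

```text
ring front bot/top [[316.0, 229.6], [315.9, 226.0]] obs bot 315.3-.5 228.7-.5
ring left bot/top [[298.8, 225.0], [298.6, 221.4]] obs 299,224.3
inner front top [[314.9, 224.1]] obs 314,224.8
inner left top [[302.8, 220.9]] obs 305.1 221.2
plate front/right bottom [[327.7, 245.4], [352.0, 224.8], [271.2, 229.5]]
post base, top [[325.5, 239.3], [324.8, 198.2]]
block front bot [[315.3, 217.0], [315.1, 206.6]] obs 315.9 216.4
d/dx d/dy d/dz per mm [[313.43, 212.71], [313.59, 212.58], [313.14, 212.64], [313.42, 212.4]]
```

Emit:
{"op": "step_arm", "data": {"commands": "-1.8 1.2 9 0 0 0; 0 0 8 0 0 0; 0 0 0 0 0 0; 0 0 0 0 0 0"}}

```text
t: 10.52
eef_pos: [0.5139, -0.0154, 0.0665]
ee_rot: [3.141, -0.0, -1.617]
force: [-0.8, 0.4, -3.6]
width: 0.0446
```

```bash
python3 plan.py .5141 -.0158 .055 -1.617 1 50; python3 look.py 3 scene top
python3 - <<'E'
from h import *; import pickle
p=pickle.load(open("scene_3.pkl","rb")); crop(p,"a4",292,195,332,235,18)
p=pickle.load(open("top_3.pkl","rb")); crop(p,"a5",260,170,360,250,8)
E
```

```text
t 10.53 pos [ 0.5139 -0.0154  0.0665] rpy [ 3.1415e+00 -2.0000e-04 -1.6173e+00] F [-0.8  0.4 -3.6] w 44.6
0.4 -0.3 11.5 0.000 -0.000 -0.000
```

View pics/a4.png

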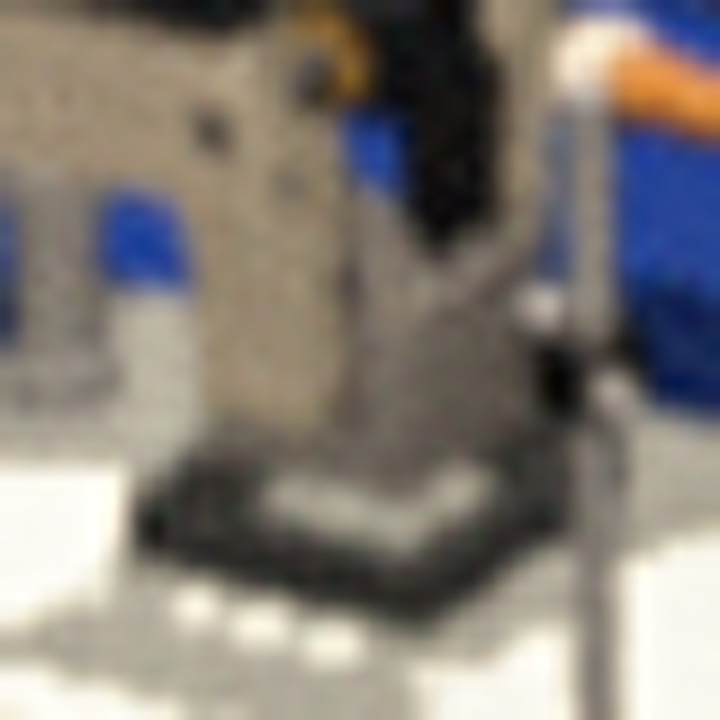

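View pics/a5.png

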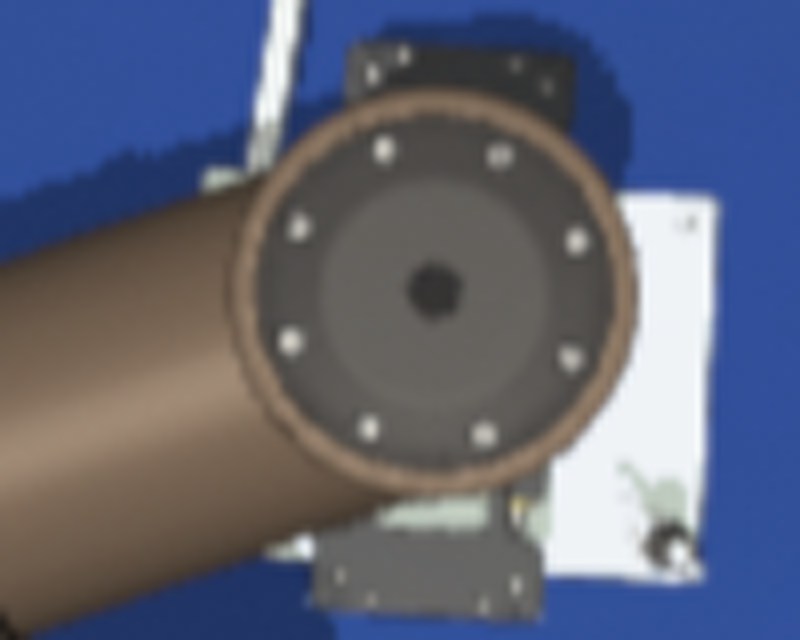

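```bash
cat > m.py <<'E'
from ov import *
from scipy.optimize import minimize
p=pickle.load(open("scene0.pkl","rb")); im=p["frame"].astype(np.float32)
n=[.5141,-.0158,-.046]
box=(295,210,322,233); x0,y0,x1,y1=box; ss=8
def fill(q,v,m):
    q=(q-[x0,y0]+0.5)*ss-0.5; cv2.fillPoly(m,[np.round(q*64).astype(np.int32)],v,cv2.LINE_8,6)
def model(a):
    dx,dy,zt=a; nn=[n[0]+dx,n[1]+dy,n[2]]
    P=lambda W: proj(p,T(nn,W[:4])).astype(np.float32)
    m=np.zeros(((y1-y0)*ss,(x1-x0)*ss),np.float32)
    fill(cv2.convexHull(np.r_[P(rect(-.033,.033,-.0305,.0305,.008)),P(rect(-.033,.033,-.0305,.0305,zt))])[:,0],1.,m)
    A=np.zeros_like(m);B=np.zeros_like(m); fill(P(rect(-.024,.024,-.0215,.0215,zt)),1.,A); fill(P(rect(-.024,.024,-.0215,.0215,.008)),1.,B)
    m[(A*B)>0]=0
    m=cv2.GaussianBlur(m,(0,0),.5*ss); return cv2.resize(m,(x1-x0,y1-y0),interpolation=cv2.INTER_AREA)
D=im[y0:y1,x0:x1,1]
w=np.ones(D.shape,bool); w[:9,:5]=0; 
def cost(a):
    m=model(a); A=np.c_[m[w],np.ones(w.sum())]; s=np.linalg.lstsq(A,D[w],rcond=None)[0]; return ((A@s-D[w])**2).mean()/D[w].var()
for fixz in (True,False):
    f=(lambda a:cost([a[0],a[1],.02])) if fixz else cost
    g=np.array([0,0]) if fixz else np.array([0,0,.02]); 
    sx=[g]+[g+np.eye(len(g))[i]*.004 for i in range(len(g))]
    s=minimize(f,g,method="Nelder-Mead",options=dict(initial_simplex=sx,xatol=1e-5)); print(fixz,s.x*1e3,s.fun,cost([0,0,.02]))
a=s.x if len(s.x)==3 else [*s.x,.02]
mm=model([*minimize(lambda a:cost([a[0],a[1],.02]),[0,0],method="Nelder-Mead",options=dict(initial_simplex=[[0,0],[.004,0],[0,.004]])).x,.02])
cv2.imwrite("pics/mm.png",cv2.resize(np.hstack([D,255-200*mm]).astype(np.uint8),None,fx=14,fy=14,interpolation=cv2.INTER_CUBIC))
E
python3 m.py
```

```text
True [-2.70703125 -1.8515625 ] 0.6130010890541302 0.6507201367778749
False [ 0.22288804  1.91797843 12.95346675] 0.4987891262318833 0.6507201367778749
```

View pics/mm.png

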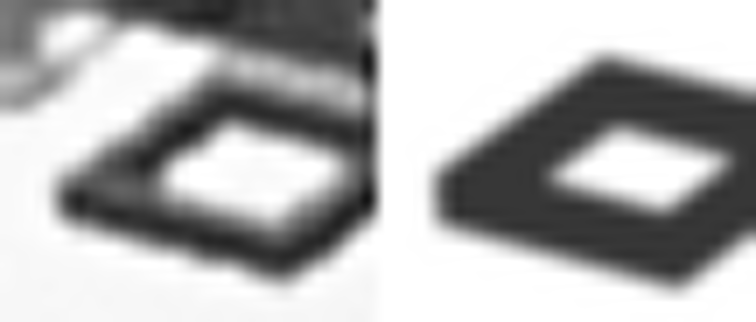

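Run:
```python
from ov import *
p=pickle.load(open("scene_3.pkl","rb")); n=[.5141,-.0158,-.046]
b=[.5139,-.0154,-.046]
pb=[(T(b,rect(-.0225,.0225,-.02,.02,z)),(0,255,0)) for z in (.025,.059)]+[(T(b,[[x,y,.025],[x,y,.059]]),(0,255,0)) for x,y in ((-.0225,-.02),(.0225,-.02),(-.0225,.02))]
f=[(T(b,[[x,y,.0415],[x,y,.07]]),(0,0,255)) for x in (-.0225,-.0435,.0225,.0435) for y in (-.0095,.0095)]
rg=[(T(n,rect(-.033,.033,-.0305,.0305,z)),(255,255,0)) for z in (.008,.02)]
overlay(p,"a6",(292,195,332,235),18,pb+f+rg)
```

```text
(no output)
```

View pics/a6.png

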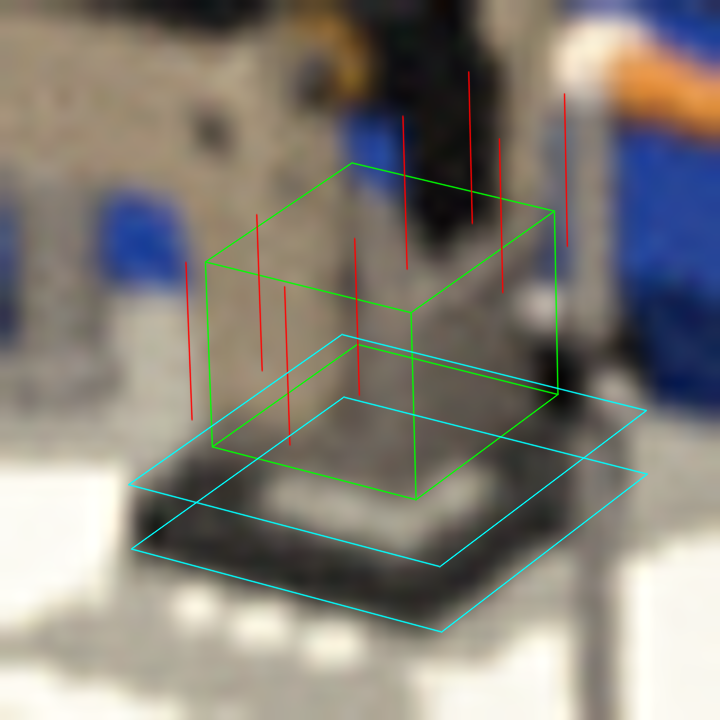

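Emit:
{"op": "step_arm", "data": {"commands": "0.6 -0.2 3 0 0 0; 0 0 2 0 0 0; 0 0 1.5 0 0 0; 0 0 1 0 0 0; 0 0 0 0 0 0"}}

```text
t: 11.25
eef_pos: [0.5139, -0.0161, 0.0589]
ee_rot: [3.141, -0.0, -1.618]
force: [-0.7, -0.0, -3.3]
width: 0.0447
```

Emit:
{"op": "step_arm", "data": {"commands": "0 0 2 0 0 0; 0 0 2 0 0 0; 0 0 1.5 0 0 0; 0 0 1 0 0 0; 0 0 0 0 0 0"}}

```text
t: 11.88
eef_pos: [0.5139, -0.0161, 0.0524]
ee_rot: [3.141, -0.0, -1.618]
force: [-0.2, 0.7, -4.2]
width: 0.0448
```

Emit:
{"op": "step_arm", "data": {"commands": "0 0 1.5 0 0 0; 0 0 1.5 0 0 0; 0 0 0.7 0 0 0; 0 0 0 0 0 0; 0 0 0 0 0 0"}}

```text
t: 12.5
eef_pos: [0.514, -0.0161, 0.0494]
ee_rot: [-3.141, -0.0, -1.617]
force: [-3.2, 0.0, 5.7]
width: 0.0446
```

Emit:
{"op": "step_arm", "data": {"commands": "0 0 0 0 0 0; 0 0 0 0 0 0; 0 0 0 0 0 0; 0 0 -10 0 0 0; 0 0 -30 0 0 0; 0 0 -40 0 0 0; 0 0 -50 0 0 0; 0 0 0 0 0 0", "jaw": 60}}

```text
t: 13.5
eef_pos: [0.5164, -0.0156, 0.1836]
ee_rot: [-3.133, 0.002, -1.617]
force: [0.7, 0.3, -1.6]
width: 0.0602
```

```bash
python3 look.py 4 scene
python3 - <<'E'
from ov import *
p=pickle.load(open("scene_4.pkl","rb")); n=[.5141,-.0161,-.046]
b=n
pb=[(T(b,rect(-.0225,.0225,-.02,.02,z)),(0,255,0)) for z in (.042,)]
overlay(p,"a7",(270,170,345,245),10,pb); print(get_state()["eef_pos"])
E
```

```text
[ 0.51497294 -0.01574294  0.18123014]
```

View pics/a7.png

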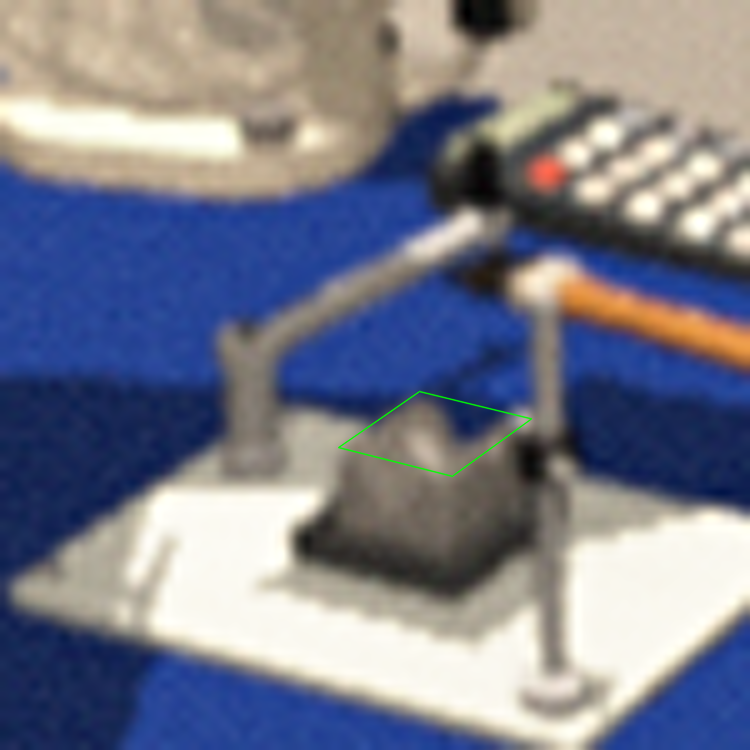

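Run:
```python
from ov import *
p=pickle.load(open("top0.pkl","rb")); n=np.array([.5140,-.0159,-.046])
im=p["frame"][155:175,285:310].astype(int); print(im[:,:,0])
for z in (.0785,.0655):
  k=onplane(p,[296.1,164.6],z)[:2]+[.0003,.0012]; h=T(n,[[.016,.075,0]])[0,:2]; d=k-h; print(k,h,np.linalg.norm(d),"lever",-(np.arctan2(d[1],d[0])-n[2]))
```

```text
[[ 51  50  50  49  50  51  51  52  69  81  87  93  67  69  71  73  74  76
   75  77  80  88 110 137 148]
 [ 50  51  50  50  51  50  51  50  51  49  51  53  51  51  51  50  50  50
   50  50  52  53  58  65  68]
 [ 50  50  49  50  50  51  50  51  50  50  50  50  50  50  50  50  50  49
   50  51  49  50  49  50  50]
 [ 51  50  50  51  50  51  50  50  50  49  51  50  50  50  49  50  50  49
   49  50  50  51  50  50  50]
 [ 48  51  49  50  50  50  50  50  50  51  49  49  50  50  50  49  50  49
   49  49  50  49  50  49  50]
 [ 50  49  51  50  50  49  50  49  49  50  49  50  49  49  49  49  50  50
   50  49  50  49  50  50  50]
 [ 49  49  50  50  49  49  49  50  50  48  47  48  47  45  43  48  50  50
   50  50  49  50  49  50  50]
 [ 49  49  50  49  49  49  49  49  48  44  48  51  50  48  38  41  49  49
   49  49  50  49  49  50  50]
 [ 49  49  50  49  49  49  50  49  49  50  59  63  64  72  46  37  47  50
   49  50  51  50  49  50  49]
 [ 49  49  50  50  50  50  49  49  57  93  77  76  72 103  68  41  48  49
   49  49  50  49  50  48  50]
 [ 49  50  49  50  50  49  49  49  67 128  91  74 
[... 487 characters left out ...]
9  50  48  49  49  49  87 204 233 231 148  64  48  49  49  49
   49  50  49  49  49  49  49]
 [ 49  49  50  48  49  49  49  49  95 224 235 231 126  51  47  49  50  49
   50  49  49  49  49  49  49]
 [ 49  50  50  49  50  49  49  50  99 226 236 230 117  45  47  50  50  49
   49  49  49  49  49  48  48]
 [ 49  50  50  50  49  49  50  53 109 226 236 229 114  43  47  49  49  49
   49  50  48  50  49  48  48]
 [ 50  50  49  49  49  49  50  62 140 228 235 218 104  43  47  49  49  48
   49  48  49  48  48  48  48]]
[0.64846343 0.04060028] [0.53343186 0.05828492] 0.11638303185493393 lever 0.10654300660043002
[0.65027933 0.04128907] [0.53343186 0.05828492] 0.1180770574231669 lever 0.09844034350485227
```

```bash
python3 plan.py .6522 .0408 .14 -1.717 1 50
```

```text
t 13.55 pos [ 0.515  -0.0157  0.1812] rpy [-3.1370e+00  1.7000e-03 -1.6174e+00] F [-0.4 -0.  -1. ] w 59.6
-15.7 -33.6 10.5 -0.001 0.000 0.025; -16.5 -33.2 10.4 -0.001 0.000 0.025; -17.4 -32.8 10.4 -0.001 0.000 0.025; -18.2 -32.3 10.4 -0.001 0.000 0.025
```

Emit:
{"op": "step_arm", "data": {"commands": "-16 -33.6 10 0 0 0.025; -16.5 -33.2 10 0 0 0.025; -17.4 -33 10 0 0 0.025; -18 -32.3 10 0 0 0.025; 0 0 0 0 0 0; 0 0 0 0 0 0; 0 0 0 0 0 0", "jaw": 50}}

```text
t: 14.42
eef_pos: [0.6506, 0.0402, 0.1389]
ee_rot: [3.141, -0.0, -1.718]
force: [-0.0, 0.2, 0.5]
width: 0.0501
```

```bash
python3 plan.py .6522 .0408 .105 -1.717 1 50;  python3 look.py 5 scene
python3 - <<'E'
from ov import *
p=pickle.load(open("scene_5.pkl","rb")); overlay(p,"a8",(270,140,370,215),8,[])
E
```

```text
t 14.43 pos [0.6506 0.0402 0.1389] rpy [ 3.1413e+00 -1.0000e-04 -1.7175e+00] F [-0.   0.2  0.5] w 50.1
-0.9 -1.5 33.9 0.000 -0.000 -0.001
```

View pics/a8.png

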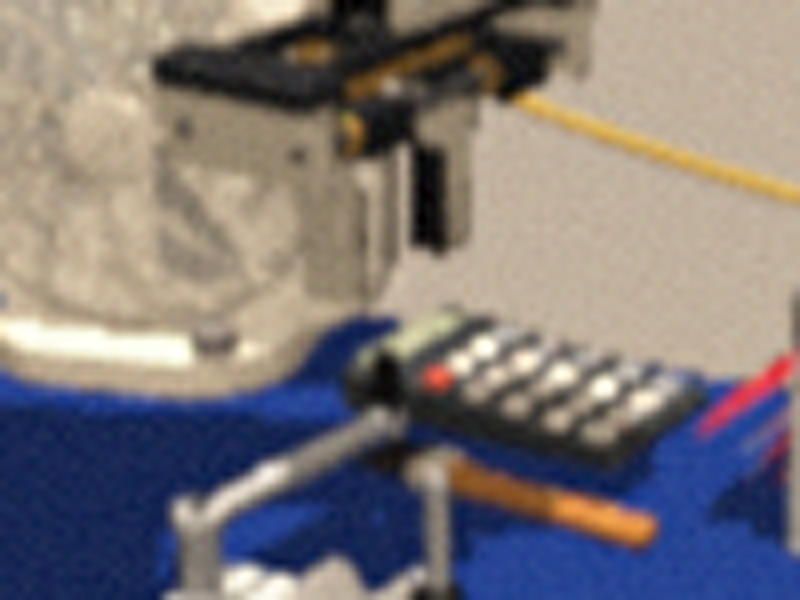

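Emit:
{"op": "step_arm", "data": {"commands": "-0.9 -1.5 20 0 0 0; 0 0 20 0 0 0; 0 0 14 0 0 0; 0 0 3 0 0 0; 0 0 0 0 0 0"}}

```text
t: 15.1
eef_pos: [0.6531, 0.0412, 0.0822]
ee_rot: [-3.141, 0.0, -1.717]
force: [-1.5, -0.5, -0.1]
width: 0.0503
```

```bash
python3 plan.py .6522 .0408 .082 -1.717 1 50;  python3 look.py 6 scene
python3 - <<'E'
from ov import *
p=pickle.load(open("scene_6.pkl","rb")); overlay(p,"a9",(290,155,340,215),12,[])
E
```

```text
t 15.10 pos [0.6531 0.0412 0.0822] rpy [-3.1411e+00  1.0000e-04 -1.7174e+00] F [-1.5 -0.5 -0.1] w 50.3
0.5 0.9 0.2 -0.000 0.000 -0.000
```

View pics/a9.png

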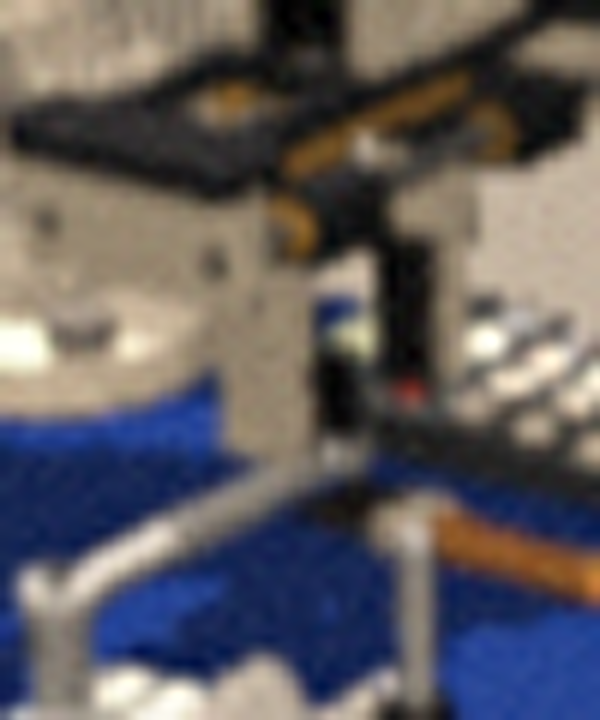

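Emit:
{"op": "step_arm", "data": {"commands": "0 0 0 0 0 0; 0 0 0 0 0 0; 0 0 0 0 0 0; 0 0 0 0 0 0; 0 0 0 0 0 0; 0 0 0 0 0 0", "jaw": 0, "grip_force": 10}}

```text
t: 15.9
eef_pos: [0.6513, 0.0409, 0.0816]
ee_rot: [3.139, -0.001, -1.718]
force: [-6.2, 0.3, 4.6]
width: 0.0112
```

```bash
cat > arc.py <<'E'
from h import *
import sys
# rows turning about hinge point; each row: rotate by -dth (world), tool z is down => +dth about tool z
hx,hy=float(sys.argv[1]),float(sys.argv[2]); N=int(sys.argv[3]); dth=float(sys.argv[4])
s=get_state(); p=s["eef_pos"].copy(); yaw=s["ee_rot"][2]; h=np.array([hx,hy])
r=p[:2]-h; print("radius",np.linalg.norm(r),"ang",np.arctan2(r[1],r[0]),"yaw",yaw)
c,sn=np.cos(dth),np.sin(dth); M=np.array([[c,sn],[-sn,c]])
d=M@r-r; R=Rn.from_euler("xyz",[np.pi,0,yaw]); print("row (same each):",R.inv().apply([d[0],d[1],0])*1e3,dth)
E
python3 arc.py .5334 .0583 10 .147
```

```text
radius 0.11915412629358367 ang -0.14634526254347277 yaw -1.717756813119512
row (same each): [1.74534294e+01 1.27434662e+00 1.56062451e-16] 0.147
```

Emit:
{"op": "step_arm", "data": {"commands": "0 1.8 0 0 0 0; 17.6 1.3 0 0 0 0.147; 17.6 1.3 0 0 0 0.147; 17.6 1.3 0 0 0 0.147; 0 0 0 0 0 0"}}

```text
t: 16.52
eef_pos: [0.6316, -0.0083, 0.0817]
ee_rot: [3.141, -0.0, -2.16]
force: [-1.8, 0.8, -0.9]
width: 0.0115
```

```bash
python3 arc.py .5334 .0583 10 .147; python3 arc.py .5324 .0583 10 .147
```

```text
radius 0.11866308930340605 ang -0.5962951214942119 yaw -2.1600186101556482
row (same each): [1.73712329e+01 1.40268626e+00 1.71779523e-16] 0.147
radius 0.11949183083092339 ang -0.5915953616823424 yaw -2.1600186101556482
row (same each): [1.74989985e+01 1.33025650e+00 1.62909437e-16] 0.147
```

Forces are small and the knob is following the arc, so I'll continue.

Emit:
{"op": "step_arm", "data": {"commands": "17.6 1.3 0 0 0 0.147; 17.6 1.3 0 0 0 0.147; 17.6 1.3 0 0 0 0.147; 17.6 1.3 0 0 0 0.147; 0 0 0 0 0 0"}}

```text
t: 17.15
eef_pos: [0.5779, -0.0515, 0.0818]
ee_rot: [3.141, 0.0, -2.745]
force: [-1.4, 3.4, -2.4]
width: 0.0117
```

```bash
python3 arc.py .5334 .0583 10 .147; python3 arc.py .5324 .0583 10 .147
```

```text
radius 0.11852030158540534 ang -1.1856836424364983 yaw -2.7448622022111904
row (same each): [1.73437834e+01 1.47983967e+00 1.81228092e-16] 0.147
radius 0.11889957698465249 ang -1.1778891194042642 yaw -2.7448622022111904
row (same each): [1.74103280e+01 1.34891244e+00 1.65194130e-16] 0.147
```

Emit:
{"op": "step_arm", "data": {"commands": "17.4 1.8 0 0 0 0.147; 17.4 1.5 0 0 0 0.147; 15 1.3 0 0 0 0.135; 0 0 0 0 0 0; 0 0 0 0 0 0"}}

```text
t: 17.77
eef_pos: [0.5301, -0.0602, 0.0817]
ee_rot: [-3.141, -0.0, 3.112]
force: [-0.5, -5.2, -1.1]
width: 0.0113
```

```bash
python3 arc.py .5334 .0583 10 .147; python3 arc.py .5324 .0583 10 .147
```

```text
radius 0.11850989308084375 ang -1.5989257290478036 yaw 3.112476431660755
row (same each): [1.73595333e+01 1.26100594e+00 1.54428688e-16] 0.147
radius 0.11848598403332955 ang -1.590489150994681 yaw 3.112476431660755
row (same each): [1.73660497e+01 1.11428289e+00 1.36460297e-16] 0.147
```

Emit:
{"op": "step_arm", "data": {"commands": "2 -0.7 0 0 0 0.014; 1.5 0 0 0 0 0; 1.5 0 0 0 0 0; 0 0 0 0 0 0"}}

```text
t: 18.27
eef_pos: [0.5261, -0.0601, 0.0819]
ee_rot: [3.141, 0.003, 3.095]
force: [5.8, -2.5, -7.8]
width: 0.0111
```

Emit:
{"op": "step_arm", "data": {"commands": "1.5 0 0 0 0 0; 0 0 0 0 0 0; 0 0 0 0 0 0"}}

```text
t: 18.65
eef_pos: [0.5259, -0.06, 0.0821]
ee_rot: [3.141, 0.005, 3.095]
force: [9.8, -4.5, -10.8]
width: 0.0118
```

```bash
python3 look.py 7 scene top
python3 - <<'E'
from ov import *
n=[.5135,-.0159,-.046]
p=pickle.load(open("scene_7.pkl","rb")); overlay(p,"b1",(270,170,350,245),10,nestpolys(n,1.571)[-1:])
E
```

```text
(no output)
```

View pics/b1.png

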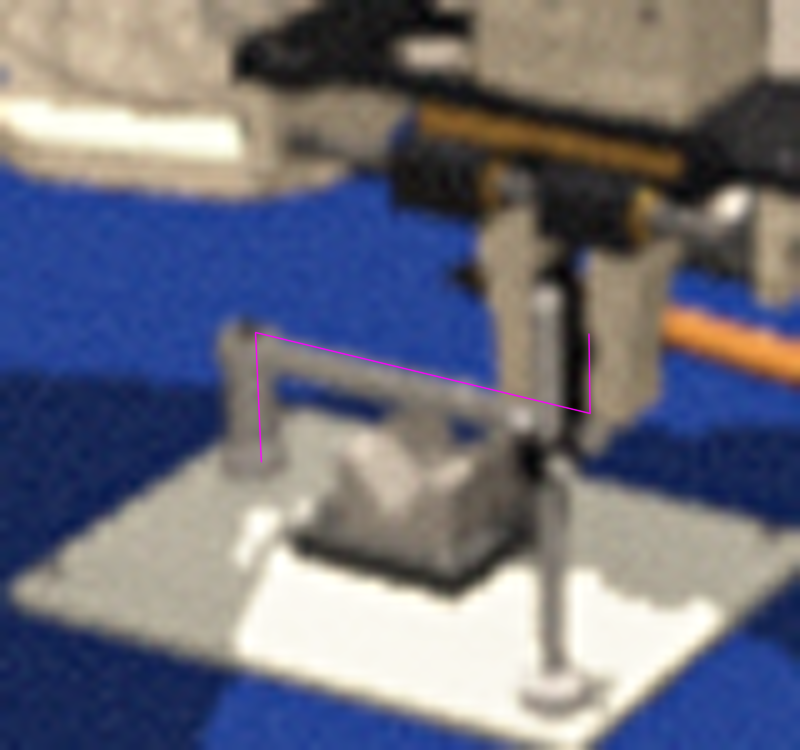

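Emit:
{"op": "step_arm", "data": {"commands": "-1.5 0 0 0 0 0; 0 0 0 0 0 0; 0 0 0 0 0 0; 0 0 -15 0 0 0; 0 0 -40 0 0 0; 0 0 -40 0 0 0; 0 0 -20 0 0 0", "jaw": 40}}

```text
t: 19.62
eef_pos: [0.5253, -0.0604, 0.2004]
ee_rot: [3.141, 0.004, 3.094]
force: [0.0, 0.2, -0.4]
width: 0.04
```

```bash
cat > l.py <<'E'
from ov import *
from scipy.optimize import minimize
import sys
p=pickle.load(open(sys.argv[1] if len(sys.argv)>1 else "top0.pkl","rb")); im=p["frame"].astype(np.float32)
box=(200,224,221,245); x0,y0,x1,y1=box; ss=8
th=np.linspace(0,2*np.pi,60)
def circ(c,r,z): return np.c_[c[0]+r*np.cos(th),c[1]+r*np.sin(th),np.full(60,z)]
def ras(q):
    m=np.zeros(((y1-y0)*ss,(x1-x0)*ss),np.float32); q=(q-[x0,y0]+0.5)*ss-0.5
    cv2.fillPoly(m,[np.round(q*64).astype(np.int32)],1.,cv2.LINE_8,6)
    m=cv2.GaussianBlur(m,(0,0),.5*ss); return cv2.resize(m,(x1-x0,y1-y0),interpolation=cv2.INTER_AREA)
D=im[y0:y1,x0:x1,2]
def basis(a):
    h=cv2.convexHull(np.r_[proj(p,circ(a,.0195,0)),proj(p,circ(a,.0195,.003)),proj(p,circ(a,.0155,.034))].astype(np.float32))[:,0]
    return ras(h),ras(proj(p,circ(a,a[2],.034)))
def cost(a,full=False):
    b=basis(a); A=np.c_[b[0].ravel(),b[1].ravel(),np.ones(D.size)]; s=np.linalg.lstsq(A,D.ravel(),rcond=None)[0]; r=A@s-D.ravel()
    return (r**2).mean()/D.var() if not full else (A@s).reshape(D.shape)
g0=onplane(p,[210.8,234.2],.012); g=np.array([g0[0],g0[1],.011])
s=minimize(cost,g,method="Nelder-Mead",options=dict(initial_simplex=[g,g+[.003,0,0],g+[0,.003,0],g+[0,0,.002]],xatol=1e-5,maxiter=300)); print(g,s.x,s.fun)
cv2.imwrite("pics/lf.png",cv2.resize(np.clip(np.hstack([D,cost(s.x,True)]),0,255).astype(np.uint8),None,fx=14,fy=14,interpolation=cv2.INTER_CUBIC))
E
python3 l.py; python3 look.py 8 scene
python3 - <<'E'
from ov import *
p=pickle.load(open("scene_8.pkl","rb")); overlay(p,"b2",(270,170,350,245),10,[])
E
```

```text
[0.44179317 0.29687861 0.011     ] [0.44300576 0.29814504 0.01194496] 0.08920582818911053
```

View pics/b2.png

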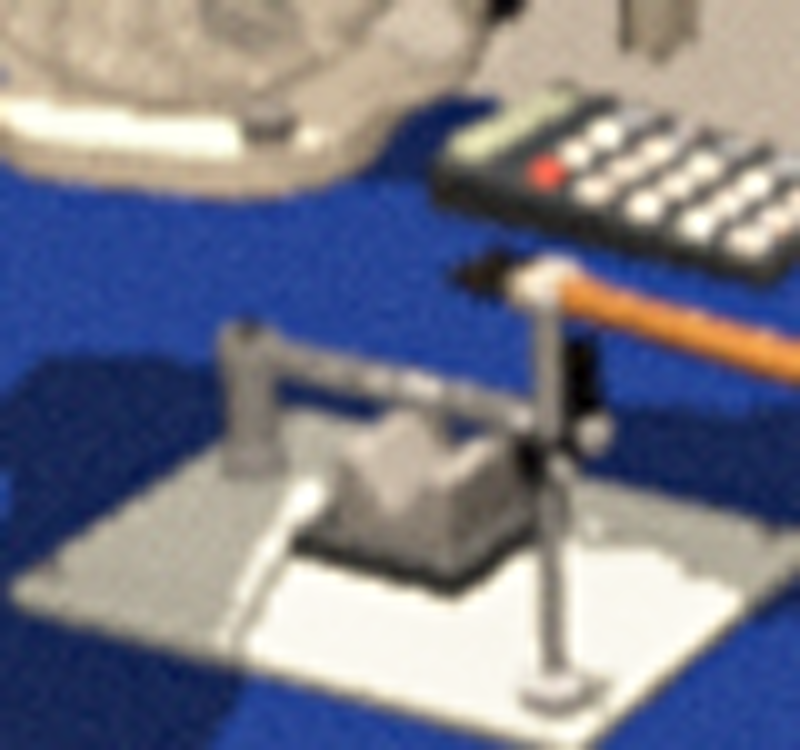

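View pics/lf.png

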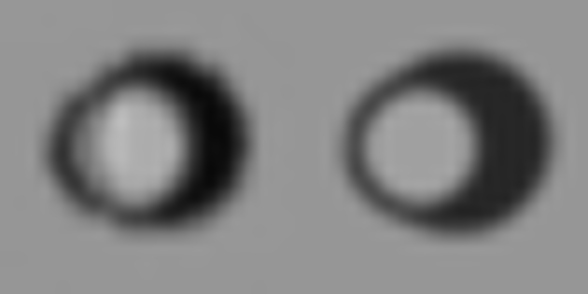

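```bash
python3 plan.py .4433 .2993 .14 -1.617 9 50
```

```text
t 19.68 pos [ 0.5262 -0.0604  0.2024] rpy [3.1407 0.0067 3.0945] F [1.  0.4 2.4] w 40.1
11.1 39.5 6.9 -0.001 0.001 -0.175; 4.1 40.8 6.9 -0.001 0.001 -0.175; -3.1 40.9 6.9 -0.001 0.001 -0.175; -10.1 39.7 7.0 -0.001 0.001 -0.175; -16.9 37.4 7.0 -0.001 0.001 -0.175; -23.1 33.9 7.0 -0.001 0.001 -0.175; -28.7 29.3 7.0 -0.001 0.001 -0.175; -33.3 23.9 7.0 -0.001 0.001 -0.175
-37.0 17.7 7.0 -0.001 0.001 -0.175
```

Emit:
{"op": "step_arm", "data": {"commands": "11 39.5 5 0 0 -0.175; 4 41 5 0 0 -0.175; -3 41 5 0 0 -0.175; -10 39.7 5 0 0 -0.175; -17 37.4 10 0 0 -0.175; -23 34 10 0 0 -0.175; -28.7 29.3 10 0 0 -0.175; -33.3 24 10 0 0 -0.175", "jaw": 60}}

```text
t: 20.68
eef_pos: [0.4499, 0.261, 0.1375]
ee_rot: [-3.141, 0.001, -1.783]
force: [0.5, -0.5, -0.2]
width: 0.0596
```

Emit:
{"op": "step_arm", "data": {"commands": "-37 17.7 0 0 0 -0.175; 0 0 0 0 0 0; 0 0 0 0 0 0; 0 0 0 0 0 0"}}

```text
t: 21.18
eef_pos: [0.4411, 0.2987, 0.1371]
ee_rot: [-3.141, 0.0, -1.616]
force: [0.9, 0.2, -0.5]
width: 0.0601
```

```bash
python3 plan.py .4433 .2993 .042 -1.617 1 30; python3 look.py 9 scene top
python3 - <<'E'
from ov import *
p=pickle.load(open("scene_9.pkl","rb")); overlay(p,"b3",(210,140,300,215),8,[])
p=pickle.load(open("top_9.pkl","rb")); overlay(p,"b4",(150,180,270,280),6,[])
E
```

```text
t 21.18 pos [0.4411 0.2987 0.1371] rpy [-3.1415e+00  2.0000e-04 -1.6161e+00] F [ 0.9  0.2 -0.5] w 60.1
-0.2 -0.5 23.8 -0.000 0.000 0.000; -0.2 -0.5 23.8 -0.000 0.000 0.000; -0.2 -0.5 23.8 -0.000 0.000 0.000; -0.2 -0.5 23.8 -0.000 0.000 0.000
```

View pics/b3.png

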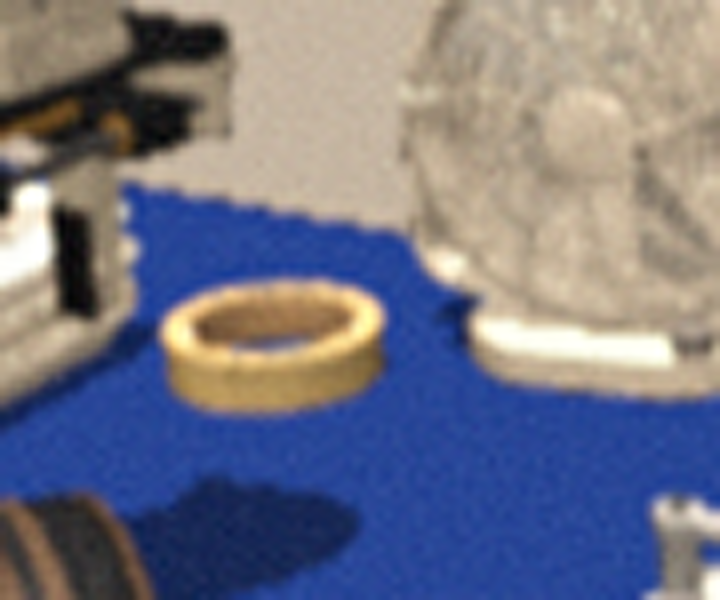

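View pics/b4.png

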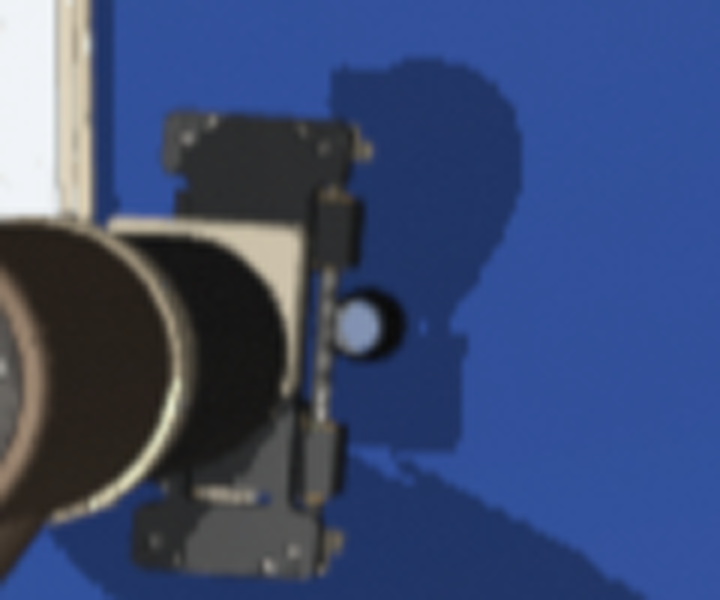

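Emit:
{"op": "step_arm", "data": {"commands": "-0.8 -2.2 30 0 0 0; 0 0 30 0 0 0; 0 0 20 0 0 0; 0 0 0 0 0 0; 0 0 0 0 0 0"}}

```text
t: 21.9
eef_pos: [0.4438, 0.3003, 0.0576]
ee_rot: [-3.141, 0.001, -1.615]
force: [0.0, 0.5, -0.2]
width: 0.0602
```

```bash
python3 plan.py .4433 .2993 .042 -1.617 1 30; python3 look.py 10 top
python3 - <<'E'
from ov import *
p=pickle.load(open("top_10.pkl","rb")); overlay(p,"b5",(150,180,270,280),6,[])
E
```

```text
t 21.90 pos [0.4438 0.3003 0.0576] rpy [-3.1409e+00  6.0000e-04 -1.6148e+00] F [ 0.   0.5 -0.2] w 60.2
1.1 0.5 15.6 -0.001 0.001 0.002
```

View pics/b5.png

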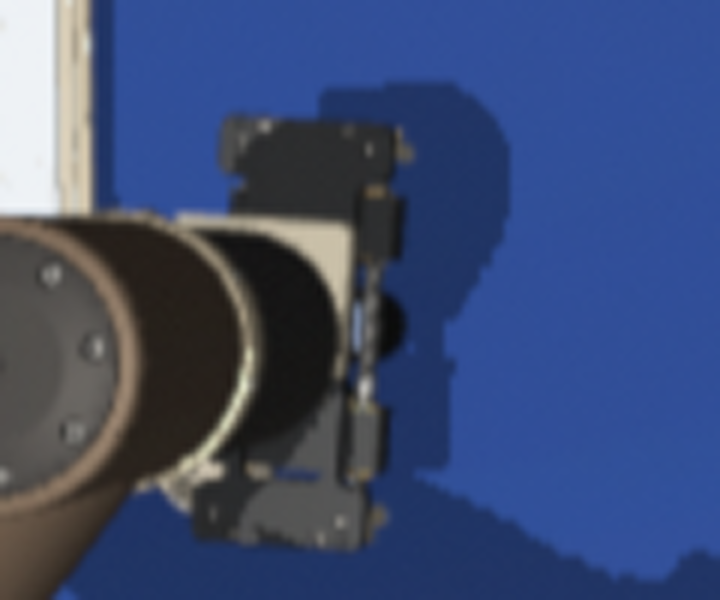

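Emit:
{"op": "step_arm", "data": {"commands": "1 0.4 8 0 0 0; 0 0 7.5 0 0 0; 0 0 0 0 0 0; 0 0 0 0 0 0; 0 0 0 0 0 0; 0 0 0 0 0 0; 0 0 0 0 0 0; 0 0 0 0 0 0"}}

```text
t: 22.95
eef_pos: [0.4428, 0.2992, 0.0413]
ee_rot: [-3.142, 0.0, -1.614]
force: [0.0, 1.0, -0.4]
width: 0.0598
```

Emit:
{"op": "step_arm", "data": {"commands": "0 0 0 0 0 0; 0 0 0 0 0 0; 0 0 0 0 0 0; 0 0 0 0 0 0; 0 0 0 0 0 0", "jaw": 0, "grip_force": 10}}

```text
t: 23.58
eef_pos: [0.4428, 0.2992, 0.0412]
ee_rot: [3.142, -0.0, -1.614]
force: [-0.4, 0.5, 0.3]
width: 0.034
```

Emit:
{"op": "step_arm", "data": {"commands": "0 0 -10 0 0 0; 0 0 -30 0 0 0; 0 0 -50 0 0 0; 0 0 -50 0 0 0; 0 0 -20 0 0 0; 0 0 0 0 0 0"}}

```text
t: 24.32
eef_pos: [0.4434, 0.2999, 0.2038]
ee_rot: [-3.139, 0.004, -1.614]
force: [0.5, -0.2, -0.9]
width: 0.0338
```

Run:
```python
from ov import *
n=[.5138,-.0157,-.046]
for f in ("scene0","scene_4","scene_8"):
    p=pickle.load(open(f+".pkl","rb")); im=p["frame"].astype(int)
    print(f); 
    for c in (322,323,324,325,326): print(c,im[192:245,c].mean(1).round().astype(int).tolist())
q=proj(p,T(n,[[-.07,-.085,z] for z in (.008,.079,.085,.09,.095,.1,.105,.11,.115,.121,.135)])); print(q.round(2).tolist())
pp=dict(p); 
overlay(p,"b6",(310,190,340,245),14,[(T(n,[[-.07,-.085,.008],[-.07,-.085,.135]]),(0,255,255))])
```

```text
scene0
322 [42, 70, 77, 64, 100, 188, 199, 170, 122, 95, 87, 87, 75, 81, 83, 87, 87, 86, 115, 168, 157, 86, 33, 26, 37, 50, 67, 79, 90, 97, 69, 47, 76, 170, 239, 248, 245, 246, 245, 244, 244, 241, 244, 244, 233, 230, 220, 182, 163, 225, 238, 204, 125]
323 [39, 62, 74, 88, 147, 212, 223, 196, 147, 111, 104, 108, 104, 106, 105, 102, 102, 95, 110, 128, 116, 76, 34, 17, 5, 22, 54, 85, 96, 85, 70, 63, 93, 165, 203, 214, 211, 214, 211, 210, 211, 216, 229, 236, 226, 220, 225, 182, 140, 198, 233, 212, 141]
324 [37, 44, 73, 116, 194, 228, 221, 198, 166, 129, 123, 130, 124, 127, 125, 127, 126, 125, 129, 126, 126, 103, 59, 48, 64, 58, 69, 93, 105, 107, 107, 101, 108, 119, 134, 135, 141, 139, 141, 142, 136, 138, 152, 158, 157, 186, 220, 195, 141, 165, 223, 222, 162]
325 [37, 46, 73, 131, 205, 221, 200, 175, 147, 112, 114, 114, 116, 116, 118, 116, 118, 119, 126, 120, 113, 93, 55, 88, 131, 117, 92, 101, 111, 113, 126, 141, 137, 139, 136, 126, 121, 129, 123, 125, 124, 126, 127, 121, 120, 174, 218, 198, 142, 154, 227, 231, 184]
326 [30, 48, 68, 129, 195, 196, 168, 144, 116, 79, 83, 84, 90, 92, 93, 8
[... 2240 characters left out ...]
 45, 68, 134, 208, 224, 200, 185, 149, 118, 114, 119, 115, 111, 113, 120, 116, 116, 118, 119, 119, 96, 61, 89, 135, 122, 92, 99, 112, 111, 120, 125, 135, 140, 139, 127, 128, 126, 131, 128, 128, 130, 131, 120, 130, 178, 221, 204, 152, 157, 229, 237, 190]
326 [38, 41, 66, 121, 196, 201, 169, 145, 116, 91, 76, 68, 55, 45, 48, 53, 52, 53, 50, 57, 63, 51, 32, 78, 140, 145, 119, 106, 104, 107, 120, 141, 185, 205, 209, 199, 190, 190, 189, 195, 190, 193, 188, 173, 158, 194, 230, 195, 140, 165, 232, 250, 214]
[[325.38, 239.31], [325.0, 216.73], [324.96, 214.78], [324.94, 213.14], [324.91, 211.51], [324.88, 209.86], [324.85, 208.21], [324.83, 206.56], [324.8, 204.9], [324.76, 202.9], [324.69, 198.21]]
```

View pics/b6.png

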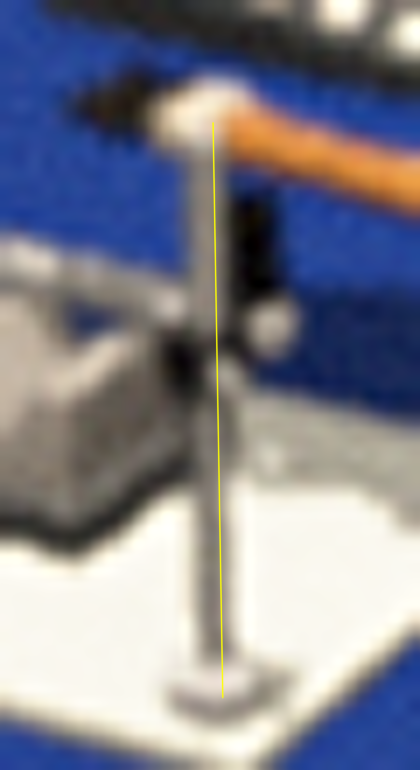

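```bash
python3 look.py 11 scene top;  python3 - <<'E'
from ov import *
print(get_state()["eef_pos"])
p=pickle.load(open("scene0.pkl","rb")); overlay(p,"b7",(314,203,334,225),27,[])
p=pickle.load(open("scene_11.pkl","rb")); overlay(p,"b8",(264,200,364,255),8,[])
E
```

```text
[0.44241407 0.29885129 0.20100772]
```

View pics/b7.png

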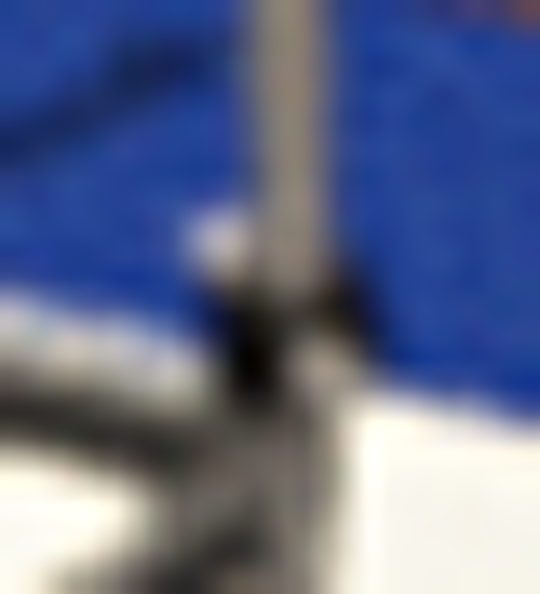

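View pics/b8.png

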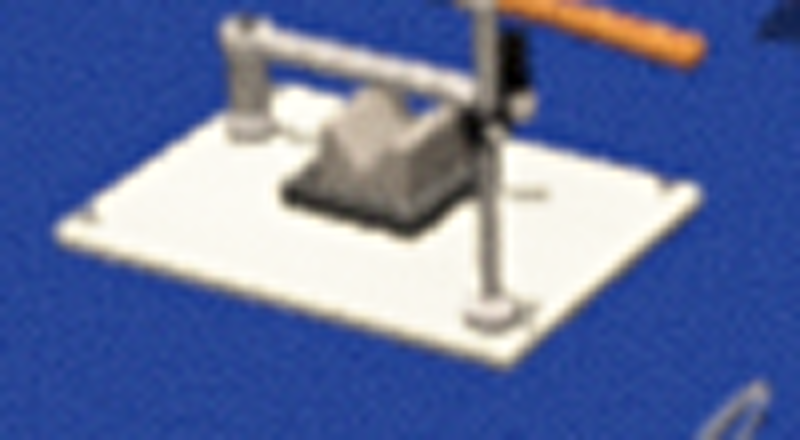

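View pics/top_11.png

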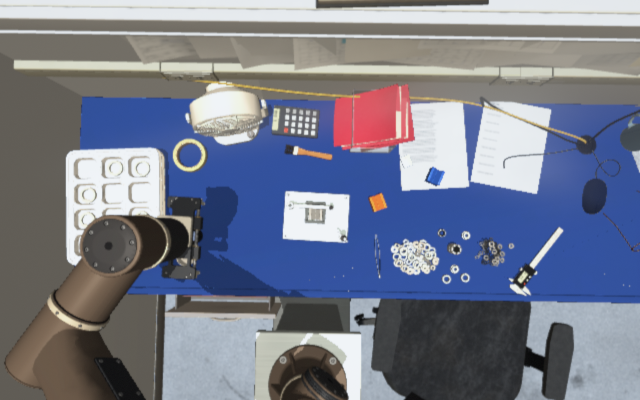

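```bash
cat > q.py <<'E'
from ov import *
from scipy.optimize import minimize
ps=pickle.load(open("scene_11.pkl","rb"))
n=[.5138,-.0157,-.046]
ss=8
def ras(q,box,m=None,v=1.):
    x0,y0,x1,y1=box
    if m is None: m=np.zeros(((y1-y0)*ss,(x1-x0)*ss),np.float32)
    q=(np.asarray(q)-[x0,y0]+0.5)*ss-0.5; cv2.fillPoly(m,[np.round(q*64).astype(np.int32)],v,cv2.LINE_8,6); return m
def down(m,box,sig): 
    m=cv2.GaussianBlur(m,(0,0),sig*ss); return cv2.resize(m,(box[2]-box[0],box[3]-box[1]),interpolation=cv2.INTER_AREA)
hull=lambda P:cv2.convexHull(np.asarray(P,np.float32))[:,0]
th=np.linspace(0,2*np.pi,48)
def cyl(p,n,x,y,r,z0,z1):
    return hull(np.r_[tuple(proj(p,T(n,np.c_[x+r*np.cos(th),y+r*np.sin(th),np.full(48,z)])) for z in (z0,z1))])
if __name__=="__main__":
    p=ps; im=p["frame"].astype(np.float32); box=(266,205,356,250); x0,y0,x1,y1=box
    D=im[y0:y1,x0:x1,0]
    for npose in (n,[.5141,-.0158,-.046],[.5124,-.0152,-.046]):
      pl=hull(np.r_[proj(p,T(npose,rect(-.085,.06,-.101,.095,.008)[:4])),proj(p,T(npose,rect(-.085,.06,-.101,.095,0)[:4]))])
      c=pl.mean(0); band=ras(c+(pl-c)*1.10,box)-ras(c+(pl-c)*0.88,box); w=down(band,box,.1)>.5
      w[:, 320-x0:333-x0]=w[:,320-x0:333-x0]&(np.arange(y0,y1)[:,None]>241); w[:18,:50]=0
      def cost(a):
        m=down(ras(pl+a[:2],box),box,abs(a[2])); A=np.c_[m[w],np.ones(w.sum())]; s=np.linalg.lstsq(A,D[w],rcond=None)[0]; return ((A@s-D[w])**2).mean()/D[w].var()
      g=np.array([0,0,.5]); s=minimize(cost,g,method="Nelder-Mead",options=dict(initial_simplex=[g,g+[1,0,0],g+[0,1,0],g+[0,0,.2]],xatol=.005)); print(npose,s.x,s.fun)
E
python3 q.py
```

```text
[0.5138, -0.0157, -0.046] [-0.83211859  0.16539693  0.78781636] 0.05821642375768327
[0.5141, -0.0158, -0.046] [-0.79273627  0.21576004  0.84015702] 0.05339012083353604
[0.5124, -0.0152, -0.046] [-0.37747498 -0.01336975  0.83826355] 0.05810741306706983
```

```bash
cat > r.py <<'E'
from q import *
def draw(f,name,box,k,zc,sh,rc=.009):
    p=dict(pickle.load(open(f,"rb"))); p["cx"]+=sh[0]; p["cy"]+=sh[1]
    n=[.5138,-.0157,-.046]; x0,y0,x1,y1=box
    im=cv2.resize(cv2.cvtColor(p["frame"],cv2.COLOR_RGB2BGR)[y0:y1,x0:x1],None,fx=k,fy=k,interpolation=cv2.INTER_CUBIC)
    def d(q,col): cv2.polylines(im,[np.round((np.asarray(q)-[x0,y0]+.5)*k*16).astype(int)],True,col,1,cv2.LINE_AA,4)
    d(cyl(p,n,.016,-.045,.006,.0525,.0785),(0,255,255)); d(cyl(p,n,-.07,-.085,.004,.008,.135),(0,255,0))
    d(cyl(p,n,-.07,-.085,rc,zc-.006,zc+.006),(0,0,255))
    d(proj(p,T(n,[[-.07,-.085,zc],[-.058,-.067,zc]])),(255,0,255))
    d(hull(np.r_[tuple(proj(p,T(n,rect(.011,.021,-.045,.075,z)[:4])) for z in (.0445,.0525))]),(255,255,0))
    d(hull(np.r_[tuple(proj(p,T([.5139,-.0158,-.046],rect(-.0225,.0225,-.02,.02,z)[:4])) for z in (.02,.042))]),(255,255,255))
    d(hull(np.r_[tuple(proj(p,T(n,rect(-.085,.06,-.101,.095,z)[:4])) for z in (.0,.008))]),(0,128,255))
    cv2.imwrite(f"pics/{name}.png",im)
draw("scene_11.pkl","c1",(288,190,343,245),14,.088,[-.7,.15])
draw("scene0.pkl","c2",(310,195,338,225),24,.088,[-.7,.15])
E
python3 r.py
```

```text
(no output)
```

View pics/c1.png

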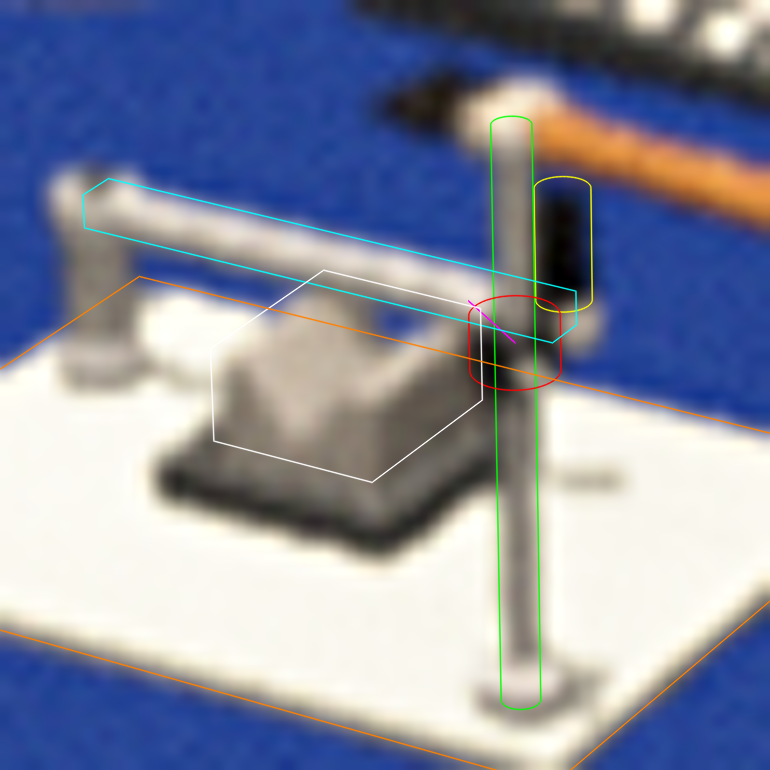

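View pics/c2.png

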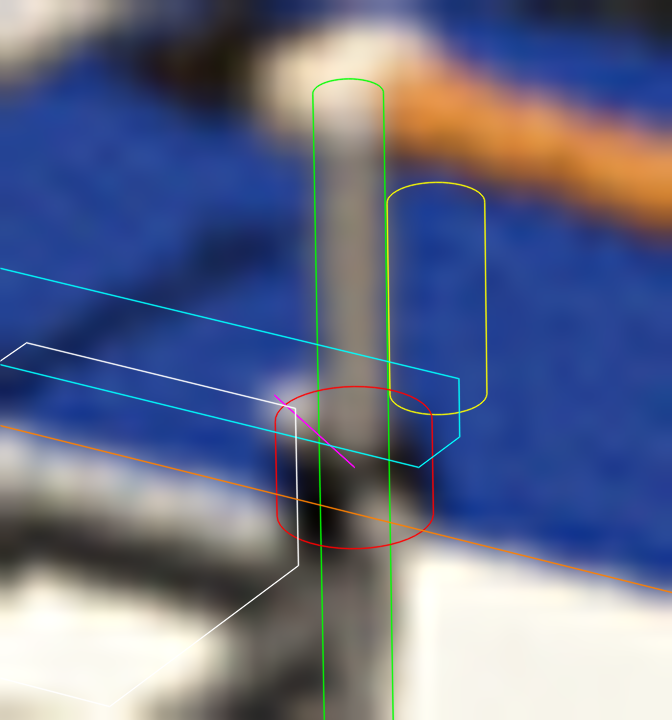

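```bash
cat > s.py <<'E'
from q import *
p0=pickle.load(open("scene0.pkl","rb")); im=p0["frame"].astype(int)
print("B ch rows 208-221 cols 318-330"); 
for r in range(208,222): print(r,im[r,318:331,2].tolist(), "|",im[r,318:331,0].tolist())
E
python3 s.py
```

```text
B ch rows 208-221 cols 318-330
208 [148, 148, 149, 147, 144, 122, 117, 116, 133, 149, 152, 148, 147] | [44, 40, 35, 36, 48, 90, 134, 123, 66, 42, 40, 39, 34]
209 [147, 145, 146, 146, 142, 116, 117, 117, 127, 143, 149, 145, 146] | [37, 33, 32, 30, 46, 80, 132, 122, 61, 32, 39, 40, 34]
210 [149, 153, 155, 156, 155, 126, 122, 123, 127, 149, 149, 150, 149] | [38, 42, 49, 67, 90, 100, 136, 132, 65, 37, 37, 42, 41]
211 [146, 147, 156, 179, 175, 128, 116, 115, 118, 141, 147, 151, 148] | [33, 42, 65, 136, 167, 131, 134, 126, 66, 35, 35, 41, 38]
212 [151, 150, 152, 158, 151, 109, 116, 106, 93, 116, 143, 151, 152] | [38, 41, 64, 127, 163, 125, 136, 122, 67, 31, 32, 39, 42]
213 [146, 145, 143, 112, 82, 69, 95, 86, 52, 82, 135, 151, 146] | [28, 27, 39, 65, 92, 82, 110, 100, 51, 26, 31, 37, 37]
214 [160, 155, 143, 97, 45, 28, 54, 49, 26, 59, 123, 150, 149] | [83, 58, 43, 24, 27, 37, 64, 61, 33, 23, 28, 41, 38]
215 [192, 183, 163, 110, 39, 14, 45, 82, 62, 57, 111, 148, 150] | [171, 139, 107, 60, 19, 20, 50, 93, 81, 36, 22, 35, 35]
216 [171, 178, 184, 127, 38, 1, 60, 120, 123, 96, 117, 143, 148] | [178, 175, 182, 122, 35, 9, 69, 142, 145, 89, 42, 28, 34]
217 [118, 141, 149, 113, 45, 22, 54, 110, 135, 151, 165, 165, 153] | [130, 153, 165, 124, 55, 23, 63, 125, 155, 158, 135, 110, 80]
218 [66, 74, 85, 80, 61, 49, 64, 85, 147, 213, 231, 220, 205] | [75, 87, 100, 92, 72, 58, 75, 99, 169, 239, 247, 234, 204]
219 [53, 44, 48, 60, 73, 79, 86, 93, 146, 238, 241, 238, 238] | [58, 48, 52, 71, 83, 90, 101, 106, 176, 255, 255, 254, 251]
220 [109, 70, 57, 72, 82, 90, 97, 103, 144, 239, 239, 239, 238] | [128, 85, 65, 86, 98, 103, 113, 119, 165, 254, 252, 251, 251]
221 [198, 134, 90, 92, 91, 79, 99, 108, 152, 235, 237, 236, 236] | [223, 154, 103, 103, 103, 91, 112, 119, 177, 252, 249, 248, 249]
```

```bash
cat > u.py <<'E'
from q import *
p=pickle.load(open("scene0.pkl","rb")); n=[.5138,-.0157,-.046]
from scipy.optimize import fsolve
for sh in ([-.7,.15],[-.4,0.],[-.8,.2]):
  for (c,r) in ((320.7,211.3),(320.4,211.2),(321.0,211.4)):
    for R in (.083,.085,.087):
      def f(v):
        t=np.array([R*np.cos(v[0]),R*np.sin(v[0]),v[1]]); return (proj(p,T(n,t))[0]+sh-[c,r])
      s=fsolve(f,[np.arctan2(-.067,-.058),.088]); 
      if R==.085 or (c==320.7 and sh[0]==-.7): print(sh,c,r,R,"tip",(R*np.cos(s[0])*1e3).round(1),(R*np.sin(s[0])*1e3).round(1),"z",s[1].round(4))
q=grab_frame("scene"); print([(np.round(a["pixel"],1).tolist(),round(a["conf"],2)) for a in recognise(q,"focus_mark")])
q=grab_frame("top"); print([(np.round(a["pixel"],1).tolist(),round(a["conf"],2)) for a in recognise(q,"focus_mark")])
E
python3 u.py
```

```text
[-0.7, 0.15] 320.7 211.3 0.083 tip -53.5 -63.4 z 0.0843
[-0.7, 0.15] 320.7 211.3 0.085 tip -55.3 -64.6 z 0.0853
[-0.7, 0.15] 320.7 211.3 0.087 tip -57.1 -65.7 z 0.0863
[-0.7, 0.15] 320.4 211.2 0.085 tip -56.0 -64.0 z 0.0857
[-0.7, 0.15] 321.0 211.4 0.085 tip -54.6 -65.1 z 0.0848
[-0.4, 0.0] 320.7 211.3 0.085 tip -56.0 -64.0 z 0.0849
[-0.4, 0.0] 320.4 211.2 0.085 tip -56.6 -63.4 z 0.0854
[-0.4, 0.0] 321.0 211.4 0.085 tip -55.3 -64.5 z 0.0845
[-0.8, 0.2] 320.7 211.3 0.085 tip -55.1 -64.7 z 0.0854
[-0.8, 0.2] 320.4 211.2 0.085 tip -55.7 -64.2 z 0.0858
[-0.8, 0.2] 321.0 211.4 0.085 tip -54.4 -65.3 z 0.0849
[]
[]
```

```bash
python3 plan.py .5139 -.0158 .17 -1.617 9 45
```

```text
t 24.62 pos [0.4424 0.2987 0.2002] rpy [ 3.1403e+00 -1.8000e-03 -1.6146e+00] F [0.4 0.4 0.2] w 33.8
34.6 -9.5 3.4 0.000 -0.000 0.000; 34.6 -9.5 3.4 0.000 -0.000 0.000; 34.6 -9.5 3.4 0.000 -0.000 0.000; 34.6 -9.5 3.4 0.000 -0.000 0.000; 34.6 -9.5 3.4 0.000 -0.000 0.000; 34.6 -9.5 3.4 0.000 -0.000 0.000; 34.5 -9.5 3.4 0.000 -0.000 0.000; 34.5 -9.5 3.4 0.000 -0.000 0.000
34.5 -9.5 3.4 0.000 -0.000 0.000
```

Emit:
{"op": "step_arm", "data": {"commands": "20 -5 0 0 0 0; 40 -11 0 0 0 0; 45 -12 0 0 0 0; 45 -12 0 0 0 0; 45 -12 0 0 0 0; 45 -12 0 0 0 0; 36 -11 5 0 0 0; 20 -6 10 0 0 0"}}

```text
t: 25.62
eef_pos: [0.5106, -0.0026, 0.186]
ee_rot: [3.142, -0.0, -1.616]
force: [0.2, 0.9, -0.9]
width: 0.0339
```

Emit:
{"op": "step_arm", "data": {"commands": "12 -3 10 0 0 0; 3 -1 5 0 0 0; 0 0 0 0 0 0; 0 0 0 0 0 0; 0 0 0 0 0 0"}}

```text
t: 26.25
eef_pos: [0.5143, -0.0146, 0.1716]
ee_rot: [-3.141, 0.0, -1.613]
force: [-0.2, -0.2, -1.1]
width: 0.034
```

```bash
python3 plan.py .5139 -.0158 .1267 -1.617 1 45; python3 look.py 12 scene
python3 - <<'E'
from ov import *
p=pickle.load(open("scene_12.pkl","rb")); overlay(p,"c3",(270,170,350,245),10,[])
E
```

```text
t 26.25 pos [ 0.5143 -0.0146  0.1716] rpy [-3.1409e+00  2.0000e-04 -1.6135e+00] F [-0.2 -0.2 -1.1] w 34.0
1.2 0.4 44.9 -0.001 0.000 0.004
```

View pics/c3.png

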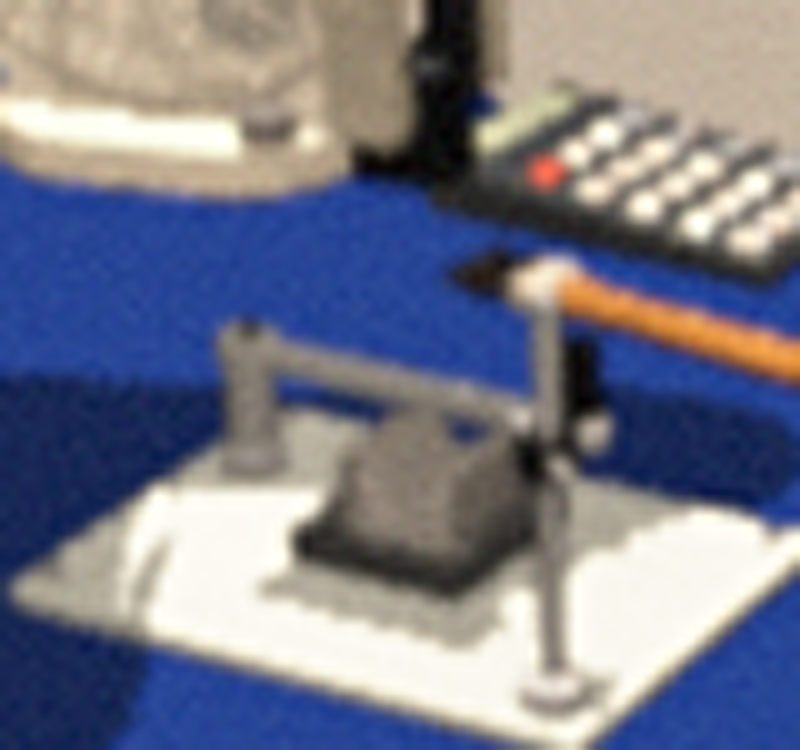

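Emit:
{"op": "step_arm", "data": {"commands": "1.2 0.4 15 0 0 0; 0 0 15 0 0 0; 0 0 9 0 0 0; 0 0 4 0 0 0; 0 0 0 0 0 0; 0 0 0 0 0 0"}}

```text
t: 27.05
eef_pos: [0.514, -0.0164, 0.1286]
ee_rot: [-3.141, 0.0, -1.614]
force: [0.1, -1.3, -0.1]
width: 0.0339
```

```bash
python3 plan.py .5139 -.0158 .1267 -1.617 1 45; python3 look.py 13 scene top
cat > v.py <<'E'
from q import *
import sys
f,name,zr=sys.argv[1],sys.argv[2],float(sys.argv[3]); bx=[float(sys.argv[4]),float(sys.argv[5])]
sh=[-.7,.15]
p=dict(pickle.load(open(f,"rb"))); p["cx"]+=sh[0]; p["cy"]+=sh[1]; box=(292,180,337,225); k=16; x0,y0=box[:2]
im=cv2.resize(cv2.cvtColor(p["frame"],cv2.COLOR_RGB2BGR)[box[1]:box[3],box[0]:box[2]],None,fx=k,fy=k,interpolation=cv2.INTER_CUBIC)
cv2.imwrite(f"pics/{name}r.png",im)
def d(q,col,cl=True): cv2.polylines(im,[np.round((np.asarray(q)-[x0,y0]+.5)*k*16).astype(int)],cl,col,1,cv2.LINE_AA,4)
c=[*bx,-.046]
ci=lambda r,z: proj(p,T(c,np.c_[r*np.cos(th),r*np.sin(th),np.full(48,z)]))
d(ci(.0195,zr),(0,255,0)); d(ci(.0155,zr+.034),(0,255,0))
cv2.imwrite(f"pics/{name}.png",im)
E
python3 v.py scene_13.pkl c4 .0875 .5139 -.0158
```

```text
t 27.05 pos [ 0.514  -0.0164  0.1286] rpy [-3.1409e+00  1.0000e-04 -1.6144e+00] F [ 0.1 -1.3 -0.1] w 33.9
-0.6 0.1 1.9 -0.001 0.000 0.003
```

View pics/c4.png

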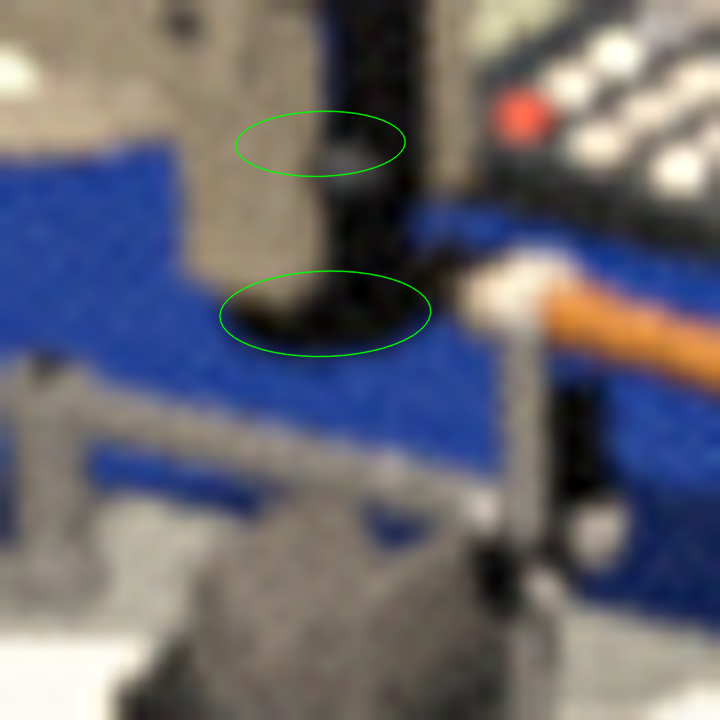

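View pics/c4r.png

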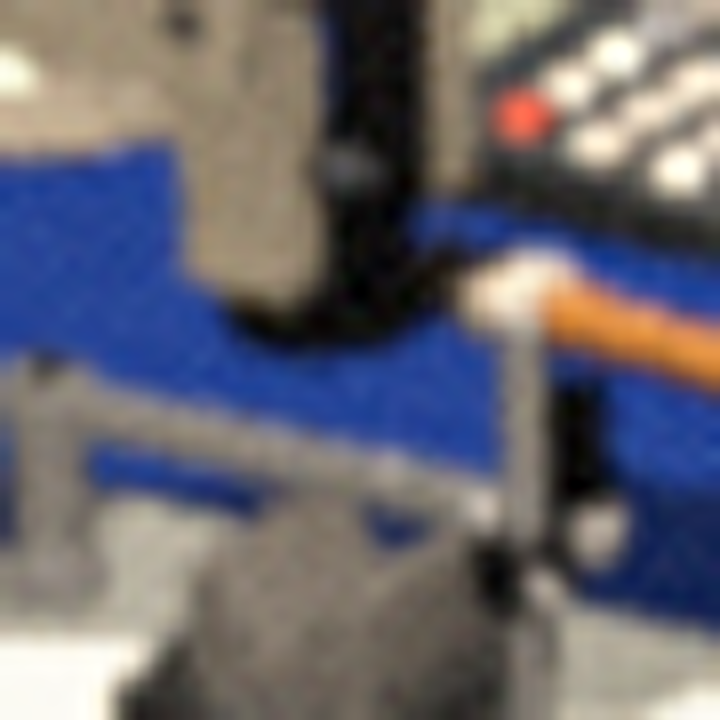

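Run:
```python
from q import *
p=pickle.load(open("scene_13.pkl","rb")); im=p["frame"].astype(float)
c=[.514,-.0164,-.046]
ci=proj(p,T(c,np.c_[.0195*np.cos(th),.0195*np.sin(th),np.full(48,.0874)]))
low=ci[ci[:,1]>ci[:,1].mean()]; low=low[np.argsort(low[:,0])]
for x in range(306,319):
    v=im[197:207,x,2]; b=146.; lo=v[:4].min(); h=(b+lo)/2
    i=[k for k in range(9) if v[k]<h<=v[k+1]]; r=197+i[-1]+(h-v[i[-1]])/(v[i[-1]+1]-v[i[-1]]) if i else None
    print(x,v.astype(int).tolist(),"obs",r and round(r,2),"pred raw",round(float(np.interp(x,low[:,0],low[:,1])),2))
# left/right extents
for y in (197,198,199,200): print(y,im[y,300:325,2].astype(int).tolist())
print(ci[:,0].min(),ci[:,0].max())
```

```text
306 [104, 76, 58, 82, 120, 144, 157, 151, 148, 134] obs 200.53 pred raw 199.12
307 [111, 66, 22, 33, 90, 131, 147, 152, 137, 128] obs 200.89 pred raw 200.46
308 [114, 74, 30, 6, 58, 121, 152, 152, 145, 147] obs 201.29 pred raw 200.97
309 [110, 91, 42, 13, 40, 109, 147, 154, 150, 148] obs 201.57 pred raw 201.28
310 [97, 67, 33, 13, 31, 97, 139, 152, 149, 145] obs 201.73 pred raw 201.48
311 [72, 43, 17, 7, 34, 98, 131, 154, 151, 138] obs 201.66 pred raw 201.6
312 [39, 20, 11, 5, 35, 100, 131, 151, 154, 147] obs 201.62 pred raw 201.66
313 [14, 16, 17, 11, 41, 116, 147, 150, 152, 150] obs 201.5 pred raw 201.65
314 [3, 2, 17, 13, 46, 121, 153, 157, 151, 151] obs 201.37 pred raw 201.57
315 [16, 7, 11, 12, 57, 122, 153, 149, 147, 148] obs 201.3 pred raw 201.43
316 [19, 13, 9, 27, 84, 132, 150, 154, 155, 156] obs 200.89 pred raw 201.21
317 [17, 0, 19, 63, 118, 148, 151, 155, 151, 149] obs 200.18 pred raw 200.91
318 [8, 23, 44, 97, 138, 151, 149, 154, 150, 152] obs 199.62 pred raw 200.44
197 [149, 157, 151, 139, 125, 117, 104, 111, 114, 110, 97, 72, 39, 14, 3, 16, 19, 17, 8, 28, 59, 117, 159, 190, 214]
198 [156, 150, 152, 152, 140, 115, 76, 66, 74, 91, 67, 43, 20, 16, 2, 7, 13, 0, 23, 33, 66, 132, 179, 209, 200]
199 [151, 150, 157, 153, 151, 120, 58, 22, 30, 42, 33, 17, 11, 17, 17, 11, 9, 19, 44, 62, 82, 120, 148, 182, 184]
200 [153, 154, 156, 151, 154, 136, 82, 33, 6, 13, 13, 7, 5, 11, 13, 12, 27, 63, 97, 124, 118, 107, 119, 137, 152]
306.1036799338326 319.2790068658046
```

Emit:
{"op": "step_arm", "data": {"commands": "-0.5 0 1 0 0 0; 0 0 1.1 0 0 0; 0 0 0 0 0 0; 0 0 0 0 0 0; 0 0 0 0 0 0; 0 0 0 0 0 0; 0 0 0 0 0 0; 0 0 0 0 0 0"}}

```text
t: 28.15
eef_pos: [0.5137, -0.0159, 0.1262]
ee_rot: [3.142, -0.0, -1.615]
force: [0.2, 0.1, -0.1]
width: 0.0338
```

```bash
python3 plan.py .5139 -.0158 .1265 -1.617 1 45; python3 look.py 14 scene top; python3 v.py scene_14.pkl c5 .0853 .5139 -.0158
python3 - <<'E'
from ov import *
p=pickle.load(open("top_14.pkl","rb")); overlay(p,"c6",(255,160,375,250),6,[])
E
python3 plan.py .5139 -.0158 .1265 -1.617 1 45
```

```text
t 28.15 pos [ 0.5137 -0.0159  0.1262] rpy [ 3.1416 -0.     -1.6145] F [ 0.2  0.1 -0.1] w 33.8
-0.1 -0.2 -0.3 0.000 -0.000 0.002
t 28.25 pos [ 0.5137 -0.0159  0.1262] rpy [-3.1416  0.     -1.6145] F [ 0.6  0.  -0.1] w 33.6
-0.1 -0.2 -0.3 -0.000 0.000 0.002
```

View pics/c5.png

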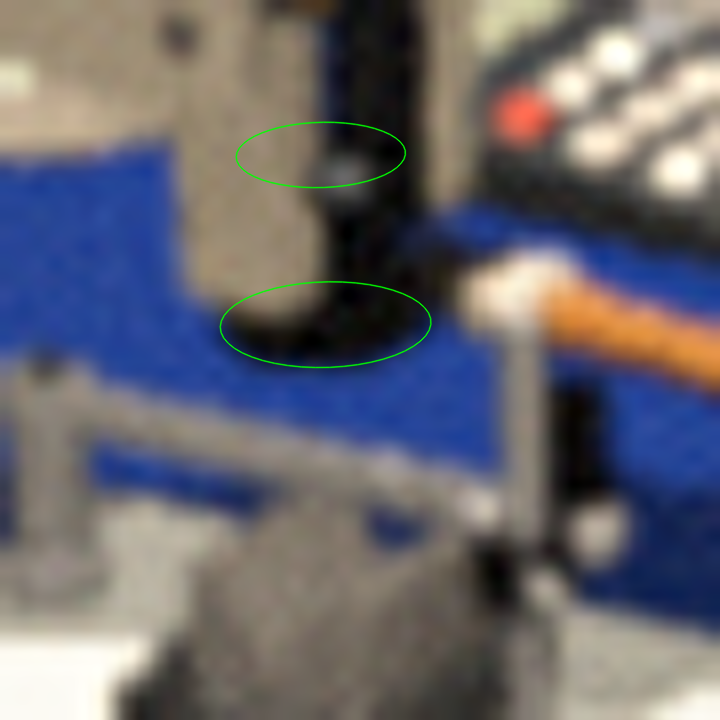

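View pics/c6.png

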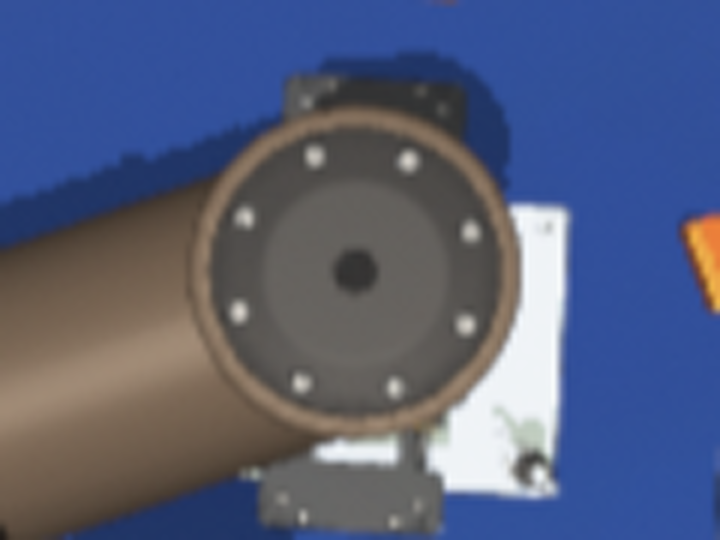

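```bash
python3 -c "
from station import *
print(job_done()); print(get_state()['eef_pos'],get_state()['width'])"
```

```text
the job is handed in; nothing more can be done
None
the job is handed in; nothing more can be done
```

I handed the job in at about 28 s. The V-block is in the nest, the lever is shut over it, and the loupe is held level over the block at the pointer's height.

- **V-block:** It entered the pocket with no side contact. The upward force rose only at TCP z = 49.4 mm, exactly the 8 mm floor height above where I had grasped it on the bench. I then let it go.
- **Lever:** I swung it by the knob until it stopped. A further 1.5 mm of push moved it no further and only raised the force, from about 6 to 10 N. Pictures after release show the arm lying across the block.
- **Loupe:** It was gripped at 10 N and the opening held steady at 33.6–33.8 mm. The last pose was (0.5137, -0.0159), within 0.3 mm of where I released the block. The rim is at about 85.0 mm.

**Least certain – pointer height:** I never got a direct reading of the pointer, because the network found no `focus_mark` in the later pictures and only a wrong low-confidence spot in the first. I took it from the scene camera instead: the tip gave about 85 mm and the collar about 84 mm. A rougher early estimate had come out at 86 to 90 mm. The final height is good to roughly 1 mm.

**Other disagreements:** Fits to the pocket in the scene picture made its walls look lower than stated, which the contact height did not bear out. The hinge position implied by the lever's motion differed from the camera's by 1 to 2 mm.

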